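# Clear the drain knob, drain and empty the rinse basin

### The job

Empty the rinse basin: first clear the soap bottle and the potted plant away from the drain knob and stand both in the small wooden tray, then pull the drain knob fully out until it clicks against its stop, and only then take every steel tumbler out of the basin and stand it, mouth down as it is, in the grey draining tray. When all the tumblers are out, push the drain knob fully home again. Leave everything else on the counter where it is.

Things in the scene. Friction and masses are not known exactly. Their poses are not given: they have to be found in the camera images.
- basin: White ceramic rinse basin fixed on the counter, open at the top: 240 (its x) x 300 (its y) x 50 mm high, walls and floor 8 mm thick. Origin: centre of its underside. The drain knob sticks out of its -y side.
- drain_knob (a joint): Drain knob: a slide that moves along the basin's y axis. 0 = fully home (drain shut), 0.050 m = fully out (pulled 50 mm away from the basin, along the basin's -y, against its stop). A sprung detent holds it at either end and pushes it to the nearer one; getting it away from either end takes about 7 N.
- knob_grip (a point): Grip point in the upper part of the knob's upright black handle plate, 72 mm above the counter. Plate: 70 mm long (basin's x), 16 mm thick (basin's y), from 29 to 90 mm above the counter, its centre 65 mm from the basin's side when home. The rod and sleeve between it and the basin reach up to 44 mm: keep fingertips above 47 mm there. Frame parallel to the basin's; moves with the knob.
- tumbler1: Brushed steel tumbler standing mouth down in the basin, closed flat end up: 80 mm high, 64 mm in diameter over its thick lip (lowest 20 mm), 62 mm above it, 59 mm near the top, about 0.16 kg. Origin: centre of its underside, z up. All tumblers are alike; three to five are present.
- tumbler2: Brushed steel tumbler standing mouth down in the basin, closed flat end up: 80 mm high, 64 mm in diameter over its thick lip (lowest 20 mm), 62 mm above it, 59 mm near the top, about 0.16 kg. Origin: centre of its underside, z up. All tumblers are alike; three to five are present.
- tumbler3: Brushed steel tumbler standing mouth down in the basin, closed flat end up: 80 mm high, 64 mm in diameter over its thick lip (lowest 20 mm), 62 mm above it, 59 mm near the top, about 0.16 kg. Origin: centre of its underside, z up. All tumblers are alike; three to five are present.
- tumbler4: Brushed steel tumbler standing mouth down in the basin, closed flat end up: 80 mm high, 64 mm in diameter over its thick lip (lowest 20 mm), 62 mm above it, 59 mm near the top, about 0.16 kg. Origin: centre of its underside, z up. All tumblers are alike; three to five are present.
- tumbler5: Brushed steel tumbler standing mouth down in the basin, closed flat end up: 80 mm high, 64 mm in diameter over its thick lip (lowest 20 mm), 62 mm above it, 59 mm near the top, about 0.16 kg. Origin: centre of its underside, z up. All tumblers are alike; three to five are present.
- soap: White pump soap bottle standing in front of the drain knob: body 58 mm in diameter and straight up to 110 mm, black pump head, 134 mm high in all, nozzle reaching 24 mm from the axis along its x. About 0.35 kg. Origin: centre of its underside, z up.
- plant: Small succulent in a concrete pot standing in front of the drain knob: pot 70 mm high, 60 mm in diameter at the foot and 64 mm at the rim; leaves within the rim's width up to 95 mm. About 0.32 kg. Origin: centre of its underside, z up.
- sill_tray: Small wooden tray fixed on the counter, for soap and plant: 100 (its x) x 200 (its y) mm, rim 16 mm high, walls and floor 6 mm thick. Origin: centre of its underside.
- drain_tray: Grey draining tray fixed on the counter, for the tumblers: 190 (its x) x 300 (its y) mm, rim 15 mm high, walls and floor 5 mm thick. Origin: centre of its underside. A small blue cup already stands at its -y end.
- cup: Bystander: small blue ceramic cup without a handle, 60 mm in diameter, 60 mm high, standing in the draining tray near its -x, -y corner. Origin: centre of its underside.
- bowl: Bystander: terracotta bowl, 120 mm in diameter, 50 mm high. Origin: centre of its underside.
- sponge: Bystander: sponge block, 100 x 65 x 28 mm. Origin: centre of its underside.
- jar: Bystander: amber jar with a steel lid, 68 mm in diameter, 100 mm high. Origin: centre of its underside.
- oil: Bystander: green glass bottle, 64 mm in diameter, 220 mm high. Origin: centre of its underside.
- brush: Bystander: wooden dish brush lying on the counter along its x, about 200 mm long. Origin: underside, near its middle.

How it is judged:
By the outcome, as a careful person would: the job done as asked, in the order asked, and still so for the second after the job is handed in, with the robot touching nothing.
Of tumbler1, tumbler2, tumbler3, tumbler4, tumbler5 only 3 to 5 are there at a start; the rules pass over those that are not, and their reading is None.
At some moment in a run one of plant, tumbler1, tumbler2, tumbler3, tumbler4, tumbler5 may be knocked a few centimetres aside while the robot is not near it.
It also fails if it takes over 210 s, if anything falls off the work surface, if the arm or the gripper's body presses on something with over 40 N, if the wrist force passes 120 N, or if a joint passes its speed limit or range.

### The arm

A 6-joint arm with a two-finger parallel gripper is mounted at the origin on the work surface. World frame = base frame: x ahead of the robot, y to its left, z up, the work surface at z = 0. Lengths are in mm, angles in degrees, forces in N, time in s.
With the tool pointing down it reaches from about 250 to 725 mm from the base axis. Payload 9.7 kg.
Tool frame: the origin (TCP) lies midway between the tips of the shut fingers; the grasp point (between the pads) lies 19 mm behind it; z points along the fingers, y is the line along which they close (so a half turn about z gives the same grasp; the last joint's range is limited). The gripper opens to 85 mm and grips with 20 to 120 N. Pads are 22 mm wide; open, the fingers measure 114 mm over their backs; the gripper's body (76 mm by 85 mm) begins 54 mm behind the grasp point. The pads swing forward as they close: fully open they stand 13 mm farther back than shut.
Start: joints at [-68.125, 4.979, 10.078, 95.1, 0, 90], TCP at [204.922, -510.396, 231.284] pointing down, gripper open.
Joint ranges: [-179.16, 179.16], [-48.56, 103.87], [-65.8, 70.77], [-126.05, 130.52], [-82.76, 87.17], [-180, 180]. Speed limits (degrees/s): [127.2, 127.2, 147.25, 180, 180, 180].

### API

Orientations are given as [roll, pitch, yaw] about the fixed x, y, z axes, in that order (R = Rz(yaw) Ry(pitch) Rx(roll)).
In Python, from workcell import arm gives the robot as it stands.
- The arm moves only by the tool jog_arm, never from a script. Its argument "increments" is a list that holds one entry, the list of rows, each a list of 7 numbers: the turn, a rotation vector about the tool's x, y, z each as a share of 90 degrees, from -1 to 1, then the shift along the tool's x, y, z each as a share of 0.4 m, from -1 to 1, then the opening, from 0 (shut) to 1 (fully open). In form: [[[wx, wy, wz, x, y, z, jaw], ...]]. A call has 1 to 8 rows; each row is the pose to reach, as a shift and turn from the pose commanded when the call began, along the tool's axes at that moment; what a row does not reach only later rows make up. A row lasts 1/8 s, in which the tool goes at most 62.5 mm and 10.7 degrees, less where a joint would pass 70% of its speed; a pose out of reach is approached as far as the arm can. A call with a number of a shift or a turn outside -1 to 1 is refused whole. A call with a gripper value outside its range is refused whole. The fingers move at their own pace and stop on an object; "force" is the grip in N (left out, the last holds). Time passes only in rows, so rows that repeat a pose let the fingers close. It gives the time, the measured TCP pose, the force, the opening and the grip force at its end, in the units of the state.
- arm.sense(): the state, without advancing time (a new reading comes with each control period).
- arm.grab_frame(name): name is "side" or "top" or "wrist"; returns (picture, depth): 400x640x3 uint8, red, green, blue; 400x640 float32, mm along the optical axis (not along the pixel's ray), 0 where there is no reading.
- arm.camera_info(name): a dict with "intrinsics" (3x3 intrinsics, pixels), "camera_from_world" (4x4, takes a point from world to camera coordinates); the wrist camera has in their place "tool_from_camera" (4x4, takes a point from camera to tool coordinates, whose origin is the TCP and whose axes are the flange's). Camera axes: x right, y down, z forward; pixel columns grow to the right and rows downward; lengths in mm; the calibration is good to about 2 mm. A picture is of the moment at which its call begins: read the wrist's pose just before it. camera_info takes no time and is no camera call.
- arm.job_done(): hands the job in; it is judged then, once.
The state is a dict: "clock": time; "joints": joint angles; "qvel": joint speeds; "tau": joint torques, N m; "ee_pos": TCP position; "orientation": TCP orientation; "wrist_force": force on the tool from outside, world axes, zero at the start; "moment": the same for the moment, N m; "gripper_width": opening from 0.0 (shut) to 1.0 (fully open); "finger_force": force on a finger pad.
Only numpy, scipy, OpenCV 4.12 (cv2) and the standard library are available. Lean on these libraries where they do the work, as an engineer would, in place of code of your own. Each camera call takes 0.05 s, during which the arm holds its last target. There are 200 camera calls.

## Working session

There is one attempt and no reset: what is moved stays moved. The work goes in short steps, Python scripts to look and compute and a tool call to move; the robot and the scene stay as the last step left them, time stands still between calls to the robot, and variables do not carry over. Pictures are saved under pics/ and viewed, at most 14 in all, crops included, and the job is handed in when it is done.

Besides the shell and the picture viewer there is one more tool, called by a JSON object that holds its "op" and its "data", one argument or row to a line. jog_arm: Moves the arm, as the interface text tells. Shift numbers are shares of 0.4 m and turn numbers shares of 90 degrees, none past 1 either way. Its arguments: {"type":"object","properties":{"increments":{"type":"array"},"force":{"type":"number"}},"required":["increments"]}

```bash
mkdir -p pics; cat > h.py <<'E'
import numpy as np, cv2
from workcell import arm
from scipy.spatial.transform import Rotation as R
def cloud(n):
    s=arm.sense(); im,d=arm.grab_frame(n); c=arm.camera_info(n); K=np.array(c['intrinsics'])
    if n=='wrist':
        T=np.eye(4); T[:3,:3]=R.from_euler('xyz',s['orientation'],degrees=True).as_matrix(); T[:3,3]=s['ee_pos']
        W=T@np.array(c['tool_from_camera'])
    else: W=np.linalg.inv(np.array(c['camera_from_world']))
    v,u=np.mgrid[0:400,0:640]
    P=np.stack([(u-K[0,2])/K[0,0]*d,(v-K[1,2])/K[1,1]*d,d],-1)@W[:3,:3].T+W[:3,3]
    P[d==0]=np.nan
    return im,d,P,K,W
E
python3 - <<'E'
from h import *
print(arm.sense())
for n in ('top','side'):
    im,d,P,K,W=cloud(n); cv2.imwrite(f'pics/{n}0.png',im[:,:,::-1]); np.savez(f'{n}0.npz',im=im,P=P,K=K,W=W); print(n,K,W,(d==0).mean())
E
```

```text
{'clock': 0.0, 'joints': array([-6.81257773e+01,  5.01115009e+00,  1.00338510e+01,  9.51005919e+01,
       -2.01728533e-03,  8.99986873e+01]), 'qvel': array([-0.04279512,  0.00084143,  0.07627461, -0.00129581,  0.10938644,
       -0.07913968]), 'tau': array([ 1.32269747e-04, -5.20385957e+01,  4.64804471e+01,  1.63541478e-02,
       -1.01699211e-04, -8.63752632e-06]), 'ee_pos': array([ 204.81465956, -510.18249309,  230.57720034]), 'orientation': array([-1.79922109e+02,  2.01549885e-03,  2.18755382e+01]), 'wrist_force': array([1.23723249, 0.01154259, 0.27570847]), 'moment': array([ 0.03197057,  0.03231506, -0.01009181]), 'finger_force': 0.0, 'gripper_width': 1.0038372591200881}
top [[467.22964534   0.         325.77137243]
 [  0.         467.22964534 194.86477858]
 [  0.           0.           1.        ]] [[ 7.41546535e-03 -9.81715242e-01  1.90210921e-01  2.26311456e+02]
 [-9.99936801e-01 -5.67241864e-03  9.70657654e-03  3.83125795e+01]
 [-8.45013817e-03 -1.90270878e-01 -9.81695262e-01  1.62648561e+03]
 [ 0.00000000e+00  0.00000000e+00  0.00000000e+00  1.00000000e+00]] 0.0040546875
side [[494.56973288   0.         313.54538598]
 [  0.         494.56973288 198.64440668]
 [  0.           0.           1.        ]] [[-7.42291697e-01 -4.99808990e-01  4.46311561e-01 -1.29429284e+02]
 [-6.70050709e-01  5.59539897e-01 -4.87798269e-01  7.25994917e+02]
 [-5.92316431e-03 -6.61139983e-01 -7.50239188e-01  1.14820913e+03]
 [ 0.00000000e+00  0.00000000e+00  0.00000000e+00  1.00000000e+00]] 0.003953125
```

View pics/top0.png

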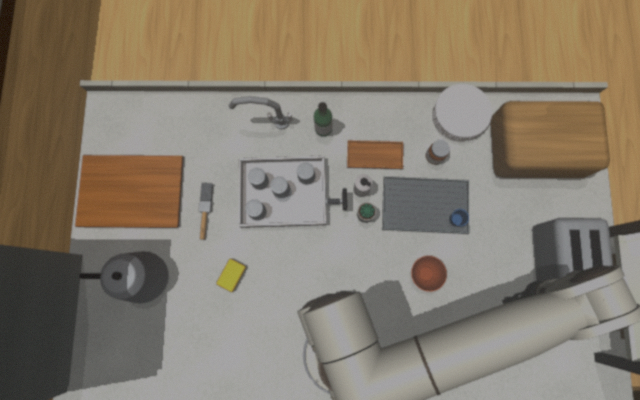

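View pics/side0.png

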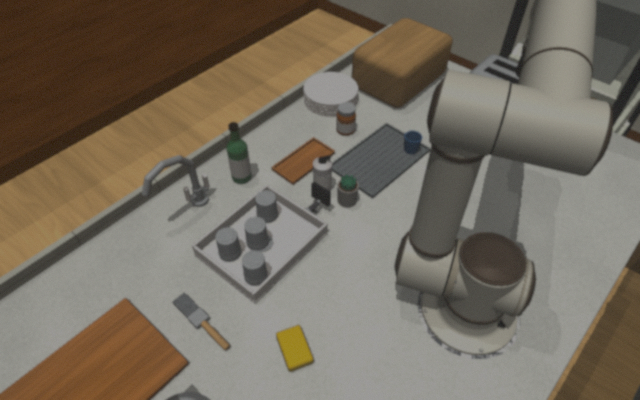

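The top view shows four tumblers in the basin, at px (258,177), (306,172), (281,186) and (256,209). The knob is at (345,199), the soap at (362,186), the plant at (367,212), the wooden tray at (375,155), and the draining tray at (425,205) with the cup at (458,217).

```bash
cat > m.py <<'E'
from h import *
def ray(u,K,W,z):
    d=W[:3,:3]@np.linalg.solve(K,[u[0],u[1],1]); t=(z-W[2,3])/d[2]; return W[:3,3]+t*d
def tops(P,lo,hi,box,amin=20):
    "blobs of points between lo and hi in world box"
    m=((P[...,2]>lo)&(P[...,2]<hi)&(P[...,0]>box[0])&(P[...,0]<box[1])&(P[...,1]>box[2])&(P[...,1]<box[3])).astype(np.uint8)
    n,l,st,c=cv2.connectedComponentsWithStats(m)
    for i in range(1,n):
        if st[i,4]>=amin:
            Q=P[l==i]; (cx,cy),(w,h),a=cv2.minAreaRect(Q[:,:2].astype(np.float32))
            print(' px',c[i].round(),'n',st[i,4],'mean',Q.mean(0).round(1),'z med',np.median(Q[:,2]).round(1),'rect',np.round([cx,cy,w,h,a],1))
E
python3 - <<'E'
from m import *
for n in ('top','side'):
    f=np.load(n+'0.npz'); im,P,K,W=[f[k] for k in('im','P','K','W')]
    print(n,'counter z',np.nanmedian(P[...,2][(P[...,2]<20)&(P[...,2]>-20)]))
    B=(250,650,-400,320)
    print('hi>75');tops(P,76,240,B)
    print('rim 40-56');tops(P,40,56,(350,600,0,320))
    hsv=cv2.cvtColor(im,cv2.COLOR_RGB2HSV)
    k=np.nan_to_num(P)
    reg=(k[...,0]>300)&(k[...,0]<620)&(k[...,1]>-350)&(k[...,1]<50)
    for nm,mask,z in(('sill',(hsv[...,0]<20)&(hsv[...,1]>130)&(k[...,2]<40),16),('drain',(hsv[...,2]<125)&(hsv[...,1]<70)&(k[...,2]<28),15)):
        m=cv2.morphologyEx((mask&reg).astype(np.uint8),cv2.MORPH_OPEN,np.ones((3,3)))
        cs=sorted(cv2.findContours(m,0,2)[0],key=cv2.contourArea)[-1]
        G=np.array([ray(p[0],K,W,z)[:2] for p in cs],np.float32); print(nm,cv2.minAreaRect(G))
        z=k[...,2][cv2.drawContours(np.zeros((400,640),np.uint8),[cs],-1,1,-1)>0];print(np.percentile(z,[2,20,50,80,98]).round(1))
E
```

```text
top counter z 0.9413490789429488
hi>75
 px [305. 170.] n 238 mean [608.7 125.   88.1] z med 88.3 rect [609.8 124.7  54.9  57.7  89.7]
 px [256. 176.] n 239 mean [589.1 289.7  87.8] z med 87.9 rect [590.7 291.1  59.4  55.4  43.1]
 px [363. 183.] n 271 mean [560.5 -68.3 114.6] z med 114.9 rect [564.  -68.9  55.5  56.9  88.9]
 px [278. 185.] n 244 mean [559.1 213.6  87.7] z med 87.8 rect [559.5 214.   57.5  57.6  62.4]
 px [344. 197.] n 96 mean [516.1  -7.7  89.3] z med 88.8 rect [ 5.155e+02 -7.600e+00  6.600e+01  1.360e+01  1.000e-01]
 px [254. 208.] n 241 mean [480.  293.4  87.7] z med 87.9 rect [481.  292.7  53.7  58.6  87.9]
 px [367. 210.] n 164 mean [473.3 -82.4  89.8] z med 90.3 rect [473.1 -80.1  46.4  50.6  31.7]
rim 40-56
 px [304. 212.] n 362 mean [470.6 126.5  48.5] z med 48.8 rect [457.6 150.9 143.1 313.   33.6]
 px [261. 184.] n 24 mean [568.7 279.5  48.1] z med 49.0 rect [571.  279.6  16.6  50.7  31.4]
 px [282. 192.] n 24 mean [540.1 203.2  47.9] z med 48.1 rect [542.  202.8  20.9  55.4  30.8]Traceback (most recent call last):
  File "<stdin>", line 13, in <module>
IndexError: list index out of range
```

```bash
python3 - <<'E'
from m import *
for n in ('top','side'):
    f=np.load(n+'0.npz'); im,P,K,W=[f[k] for k in('im','P','K','W')]
    hsv=cv2.cvtColor(im,cv2.COLOR_RGB2HSV); k=np.nan_to_num(P)
    if n=='side':
        tops(P,76,240,(350,650,-150,350))
    print(n,hsv[155,375] if n=='top' else hsv[160,300],hsv[205,415] if n=='top' else hsv[155,380])
    for nm,(a,b),z in(('sill',[(375,155),(300,160)][n=='side'],16),('drain',[(415,205),(375,160)][n=='side'],15),('basin',[(300,210),(290,235)][n=='side'],50)):
        h0=hsv[b,a].astype(int); dd=np.abs(hsv.astype(int)-h0)
        if nm=='sill': m=(hsv[...,0]<18)&(hsv[...,1]>110)
        elif nm=='drain': m=(dd[...,2]<30)&(hsv[...,1]<80)
        else: m=(k[...,2]>44)&(k[...,2]<55)
        m=m&(k[...,0]>350)&(k[...,0]<690)&(k[...,1]>(5 if nm=='basin' else -400))&(k[...,1]<(360 if nm=='basin' else 20))&(k[...,2]<55)
        m=m.astype(np.uint8)
        if nm!='basin':
            m=cv2.morphologyEx(m,cv2.MORPH_CLOSE,np.ones((5,5)))
            nn,l,st,c=cv2.connectedComponentsWithStats(m); m=(l==l[b,a]).astype(np.uint8)
        ys,xs=np.nonzero(m)
        G=np.array([ray(p,K,W,z)[:2] for p in zip(xs,ys)],np.float32)
        print(nm,len(xs),np.round(cv2.boxPoints(cv2.minAreaRect(G)),0).tolist(),np.percentile(k[...,2][m>0],[2,20,50,80,98]).round(1))
    tops(P,55,75,(350,620,-400,-110),10)
E
```

```text
top [ 12 137 132] [108  12 103]
sill 707 [[640.0, -24.0], [641.0, -217.0], [688.0, -217.0], [687.0, -24.0]] [-1.1  3.3  6.9 11.4 20.3]
drain 4105 [[404.0, -407.0], [598.0, -415.0], [613.0, -61.0], [419.0, -53.0]] [-3.2  2.3  5.9  9.7 19.9]
basin 747 [[422.0, 352.0], [436.0, 5.0], [677.0, 15.0], [663.0, 362.0]] [44.4 46.8 49.6 52.2 54.5]
 px [454. 216.] n 42 mean [ 457.5 -379.9   63.9] z med 62.9 rect [ 4.575e+02 -3.832e+02  5.850e+01  3.190e+01  3.000e-01]
 px [322. 167.] n 381 mean [553.9 -60.1 109.5] z med 112.7 rect [559.6 -65.8  54.9  51.4  38.8]
 px [348. 182.] n 194 mean [469.7 -78.4  89.5] z med 90.7 rect [472.3 -81.3  48.2  46.4  70.4]
 px [321. 189.] n 141 mean [511.9  -5.3  86.8] z med 88.0 rect [514.   -6.1  67.2  17.    2.2]
 px [265. 199.] n 296 mean [604.3 128.9  88. ] z med 88.7 rect [607.5 127.1  57.2  59.5  81.6]
 px [255. 226.] n 334 mean [554.9 217.1  88. ] z med 88.5 rect [558.2 214.5  58.1  58.8  15.2]
 px [226. 237.] n 350 mean [585.1 293.   87.9] z med 88.6 rect [587.2 291.3  58.7  58.8  24.4]
 px [253. 260.] n 392 mean [475.9 297.8  87.8] z med 88.4 rect [478.7 296.8  57.1  59.7  86.4]
side [ 15 151 127] [120   9  84]
sill 255460 [[-990.0, -553.0], [238.0, -1947.0], [2502.0, 49.0], [1273.0, 1442.0]] [-754.8 -473.7    1.5   60.2  645.3]
drain 3712 [[397.0, -408.0], [625.0, -420.0], [644.0, -54.0], [416.0, -42.0]] [-0.5  4.   6.9 10.8 50.4]
basin 1337 [[418.0, 356.0], [430.0, 11.0], [674.0, 20.0], [662.0, 364.0]] [44.4 46.9 49.6 52.  54.5]
 px [410. 140.] n 65 mean [ 452.9 -379.4   62.6] z med 62.4 rect [ 453.7 -381.3   37.1   58.3   89.6]
```

```bash
python3 - <<'E'
from m import *
for n in ('top','side'):
    f=np.load(n+'0.npz'); im,P,K,W=[f[k] for k in('im','P','K','W')]
    hsv=cv2.cvtColor(im,cv2.COLOR_RGB2HSV); k=np.nan_to_num(P)
    print(n)
    for nm,(a,b),z in(('sill',[(375,155),(300,160)][n=='side'],16),('drain',[(415,205),(375,160)][n=='side'],15)):
        if nm=='sill': m=(hsv[...,0]<18)&(hsv[...,1]>110)
        else: m=(hsv[...,2]<125)&(hsv[...,1]<80)
        m=m&(k[...,0]>350)&(k[...,0]<800)&(k[...,1]>-430)&(k[...,1]<20)&(k[...,2]<35)
        m=cv2.morphologyEx(m.astype(np.uint8),cv2.MORPH_OPEN,np.ones((7,7)))
        nn,l,st,c=cv2.connectedComponentsWithStats(m); m=(l==l[b,a])
        ys,xs=np.nonzero(m)
        G=np.array([ray(p,K,W,z)[:2] for p in zip(xs,ys)],np.float32)
        print(nm,len(xs),np.round(cv2.boxPoints(cv2.minAreaRect(G)),0).tolist(),np.percentile(k[...,2][m>0],[2,20,50,80,98]).round(1))
    # basin rim: fit lines
    m=(k[...,2]>45)&(k[...,2]<55)
    Q=P[m]; 
    for s,ax,lo,hi in(('-y',1,45,75),('+y',1,335,375),('-x',0,405,445),('+x',0,650,690)):
        o=1-ax; r=((440,650) if o==0 else (80,340))
        q=Q[(Q[:,ax]>lo)&(Q[:,ax]<hi)&(Q[:,o]>r[0])&(Q[:,o]<r[1])]
        p=np.polyfit(q[:,o],q[:,ax],1) if len(q)>10 else 0; print(s,len(q),p, np.polyval(p,545 if o==0 else 207) if len(q)>10 else '')
    q=P[(k[...,2]>80)&(k[...,2]<97)&(k[...,0]>475)&(k[...,0]<555)&(k[...,1]>-25)&(k[...,1]<10)]
    print('knob',len(q),np.polyfit(q[:,0],q[:,1],1),q.mean(0),np.percentile(q[:,0],[2,98]))
E
```

```text
top
sill 1270 [[638.0, -212.0], [731.0, -214.0], [735.0, -25.0], [642.0, -23.0]] [-1.6  3.3  6.9 10.7 19.1]
drain 4110 [[405.0, -424.0], [596.0, -432.0], [608.0, -147.0], [417.0, -139.0]] [-2.2  2.5  5.9  9.6 17.8]
-y 127 [3.63867816e-02 4.11415587e+01] 60.97235464768582
+y 141 [3.64029079e-02 3.33388488e+02] 353.2280732985334
-x 160 [-3.65110734e-02  4.40276382e+02] 432.7185893137453
+x 147 [-3.32455757e-02  6.71223285e+02] 664.3414509052759
knob 95 [  0.02510207 -20.69592415] [516.25224742  -7.73692348  89.16986554] [483.77715554 547.6772671 ]
side
sill 1045 [[632.0, -212.0], [730.0, -214.0], [734.0, -17.0], [637.0, -15.0]] [ 2.2  5.4  7.7 10.4 18. ]
drain 3393 [[398.0, -416.0], [599.0, -423.0], [609.0, -136.0], [408.0, -129.0]] [ 0.7  4.2  6.8  9.7 18.1]
-y 197 [3.93691874e-02 4.07940461e+01] 62.25025317614834
+y 224 [3.44890293e-02 3.35785547e+02] 354.58206825979477
-x 284 [-3.40336309e-02  4.37164758e+02] 430.1197959610268
+x 246 [-3.65233536e-02  6.69608972e+02] 662.0486381522459
knob 122 [  0.04016758 -26.29234763] [512.35544147  -5.71226954  88.19256091] [480.79927448 544.47659259]
```

```bash
cat > p.py <<'E'
import sys,json
from h import *
# usage: p.py x,y,z,yaw ...  -> shift/turn shares for each waypoint from the present pose
s=arm.sense(); p=s['ee_pos']; R0=R.from_euler('xyz',s['orientation'],degrees=True)
print('clock',round(s['clock'],2),'pos',p.round(1),'rpy',s['orientation'].round(1),'F',s['wrist_force'].round(1),'w',round(s['gripper_width'],3),'ff',round(s['finger_force'],1))
for a in sys.argv[1:]:
    x,y,z,w=map(float,a.split(','))
    t=R0.inv().apply(np.array([x,y,z])-p)/400
    r=np.degrees((R0.inv()*R.from_euler('xyz',[180,0,w],degrees=True)).as_rotvec())/90
    print(a,np.round(r,3).tolist(),np.round(t,3).tolist(), 'rows',round(np.linalg.norm(t)*400/62.5,1),round(np.linalg.norm(r)*90/10.7,1))
E
python3 p.py 420,-230,231,-37
```

```text
clock 0.1 pos [ 204.9 -510.2  230.7] rpy [-179.9   -0.    21.9] F [0.8 1.  0.5] w 0.996 ff 0.0
420,-230,231,-37 [-0.001, 0.0, 0.654] [0.76, -0.45, -0.0] rows 5.7 5.5
```

{"op": "jog_arm", "data": {
  "increments": [
    [[0,0,0.654,0.76,-0.45,0,1],[0,0,0.654,0.76,-0.45,0,1],[0,0,0.654,0.76,-0.45,0,1],[0,0,0.654,0.76,-0.45,0,1],[0,0,0.654,0.76,-0.45,0,1],[0,0,0.654,0.76,-0.45,0,1],[0,0,0.654,0.76,-0.45,0,1],[0,0,0.654,0.76,-0.45,0,1]]
  ],
  "force": 40
}}

```text
clock: 1.1
ee_pos: [398.7, -261.4, 231.1]
orientation: [-178.4, 0.1, -34.2]
wrist_force: [0.4, -0.4, -0.2]
gripper_width: 1.001
finger_force: 0.0
```

```bash
python3 p.py 561,-67,231,-37 561,-67,150,-37; python3 - <<'E'
from m import *
for n in ('wrist','top'):
    im,d,P,K,W=cloud(n); cv2.imwrite(f'pics/{n}1.png',im[:,:,::-1]); print(n); tops(P,80,150,(430,650,-130,-30)); tops(P,78,100,(470,570,-30,40))
    tops(P,76,95,(430,670,70,340))
E
```

```text
clock 1.1 pos [ 398.7 -261.4  231.1] rpy [-1.784e+02  1.000e-01 -3.420e+01] F [ 0.4 -0.4 -0.2] w 1.001 ff 0.0
561,-67,231,-37 [-0.018, 0.001, 0.031] [0.063, -0.63, 0.018] rows 4.1 0.3
561,-67,150,-37 [-0.018, 0.001, 0.031] [0.063, -0.624, 0.22] rows 4.3 0.3
wrist
 px [ 56. 156.] n 4719 mean [558.  -82.4 111.8] z med 112.9 rect [562.  -71.7  56.3  57.9  67.4]
 px [142. 220.] n 1663 mean [472.3 -86.2  89.9] z med 90.2 rect [472.3 -84.1  46.1  45.3  31.3]
 px [ 65. 224.] n 1337 mean [514.3 -12.5  86.4] z med 87.8 rect [514.  -10.2  69.5  17.2   1.5]
top
 px [363. 183.] n 261 mean [561.  -68.3 115.7] z med 115.6 rect [563.9 -68.9  56.2  56.3   4.1]
 px [367. 210.] n 154 mean [473.6 -82.4  90.8] z med 91.0 rect [474.1 -82.9  44.4  46.   79.2]
 px [344. 197.] n 97 mean [516.   -7.6  88.5] z med 88.9 rect [ 5.158e+02 -7.700e+00  6.540e+01  1.370e+01  2.000e-01]
 px [305. 170.] n 228 mean [608.9 125.1  87.2] z med 87.3 rect [609.6 124.7  54.7  58.7  88.9]
 px [256. 176.] n 231 mean [589.  289.7  87.7] z med 87.6 rect [589.7 290.1  57.   56.1  51.8]
 px [278. 185.] n 234 mean [558.8 213.3  87.9] z med 88.1 rect [560.  213.2  58.2  56.9   6.8]
 px [254. 208.] n 250 mean [479.7 294.6  87.8] z med 87.9 rect [480.7 295.2  60.2  56.4  46.3]
```

View pics/wrist1.png

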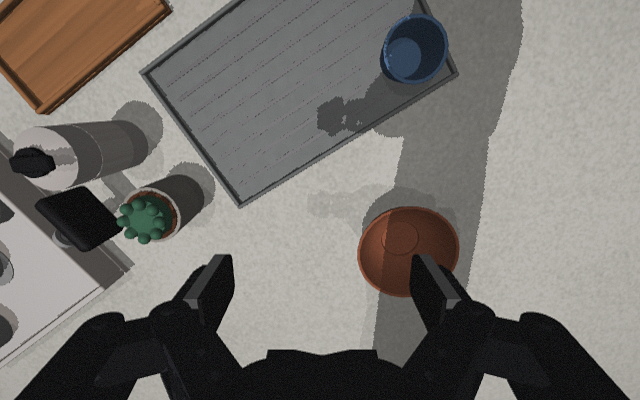

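Wrist view: soap at about (56,156) and plant at about (142,220). Both agree with the top view to about 3 mm.

```bash
python3 p.py 562,-69,175,-37
```

```text
clock 1.2 pos [ 398.4 -261.8  231.2] rpy [-1.784e+02  1.000e-01 -3.430e+01] F [-0.4 -0.5 -0.8] w 0.997 ff 0.0
562,-69,175,-37 [-0.018, 0.001, 0.03] [0.067, -0.625, 0.158] rows 4.1 0.3
```

{"op": "jog_arm", "data": {
  "increments": [
    [[-0.018,0,0.03,0.067,-0.625,0.1,1],[-0.018,0,0.03,0.067,-0.625,0.1,1],[-0.018,0,0.03,0.067,-0.625,0.158,1],[-0.018,0,0.03,0.067,-0.625,0.158,1],[-0.018,0,0.03,0.067,-0.625,0.158,1],[-0.018,0,0.03,0.067,-0.625,0.158,1],[-0.018,0,0.03,0.067,-0.625,0.158,1],[-0.018,0,0.03,0.067,-0.625,0.158,1]]
  ]
}}

```text
clock: 2.2
ee_pos: [440.8, -257.1, 181.3]
orientation: [-177.3, 0.2, -31.7]
wrist_force: [-0.7, -0.1, 0.3]
gripper_width: 1.0
finger_force: 0.0
```

```bash
python3 p.py 562,-69,70,-37
```

```text
clock 2.2 pos [ 440.8 -257.1  181.3] rpy [-177.3    0.2  -31.7] F [-0.7 -0.1  0.3] w 1.0 ff 0.0
562,-69,70,-37 [-0.03, 0.003, 0.059] [0.012, -0.546, 0.304] rows 4.0 0.6
```

```bash
python3 -c "
from h import *
s=arm.sense();print(s['joints'].round(1),s['qvel'].round(1),s['tau'].round(1),s['moment'])"
```

```text
[-31.7  -1.   -1.7  89.5   2.7 179.9] [ 0.3  1.3 -0.6 -2.   0.1 -0.1] [ -0.  -45.8  46.9   0.1   0.1   0. ] [-0.02598812  0.03672845 -0.0416901 ]
```

Joint 6 had reached its limit. I'll use the equivalent yaw, +143, turning the other way round.

```bash
sed -i "s/^for a in/print('q',s['joints'].round(0))\nfor a in/" p.py; python3 p.py 480,-200,225,53
```

```text
clock 2.2 pos [ 440.8 -257.1  181.3] rpy [-177.3    0.2  -31.7] F [-0.7 -0.1  0.3] w 1.0 ff 0.0
q [-32.  -1.  -2.  90.   3. 180.]
480,-200,225,53 [-0.026, -0.02, -0.941] [0.008, -0.178, -0.101] rows 1.3 7.9
```

{"op": "jog_arm", "data": {
  "increments": [
    [[-0.026,-0.02,-0.941,0.008,-0.178,-0.101,1],[-0.026,-0.02,-0.941,0.008,-0.178,-0.101,1],[-0.026,-0.02,-0.941,0.008,-0.178,-0.101,1],[-0.026,-0.02,-0.941,0.008,-0.178,-0.101,1],[-0.026,-0.02,-0.941,0.008,-0.178,-0.101,1],[-0.026,-0.02,-0.941,0.008,-0.178,-0.101,1],[-0.026,-0.02,-0.941,0.008,-0.178,-0.101,1],[-0.026,-0.02,-0.941,0.008,-0.178,-0.101,1]]
  ]
}}

```text
clock: 3.2
ee_pos: [480.0, -199.9, 225.2]
orientation: [179.9, 0.0, 53.3]
wrist_force: [0.4, 0.4, 0.1]
gripper_width: 1.0
finger_force: 0.0
```

```bash
python3 p.py 562,-69,175,137
```

```text
clock 3.2 pos [ 480.  -199.9  225.2] rpy [179.9   0.   53.3] F [0.4 0.4 0.1] w 1.0 ff 0.0
q [-23.   1.   5.  94.  -0. 104.]
562,-69,175,137 [0.0, 0.001, -0.929] [0.385, -0.031, 0.125] rows 2.6 7.8
```

{"op": "jog_arm", "data": {
  "increments": [
    [[0,0,-0.93,0.385,-0.031,0,1],[0,0,-0.93,0.385,-0.031,0,1],[0,0,-0.93,0.385,-0.031,0.05,1],[0,0,-0.93,0.385,-0.031,0.125,1],[0,0,-0.93,0.385,-0.031,0.125,1],[0,0,-0.93,0.385,-0.031,0.125,1],[0,0,-0.93,0.385,-0.031,0.125,1],[0,0,-0.93,0.385,-0.031,0.125,1]]
  ]
}}

```text
clock: 4.2
ee_pos: [562.7, -69.4, 175.1]
orientation: [180.0, 0.0, 137.0]
wrist_force: [-0.2, 0.7, 0.4]
gripper_width: 0.997
finger_force: 0.0
```

```bash
python3 p.py 562,-69,70,137; python3 - <<'E'
from m import *
im,d,P,K,W=cloud('wrist'); cv2.imwrite('pics/w2.png',im[:,:,::-1]); tops(P,105,150,(430,650,-130,-30)); tops(P,80,100,(430,520,-130,-30));tops(P,82,100,(470,570,-30,40))
E
```

```text
clock 4.2 pos [562.7 -69.4 175.1] rpy [180.   0. 137.] F [-0.2  0.7  0.4] w 0.997 ff 0.0
q [-7.  6.  5. 89. -0. 36.]
562,-69,70,137 [0.0, 0.001, 0.0] [0.002, -0.001, 0.263] rows 1.7 0.0
 px [321. 212.] n 4712 mean [558.7 -66.3 119.3] z med 116.0 rect [562.3 -68.9  55.9  57.4  77.3]
 px [226. 129.] n 3239 mean [472.  -80.9  90.3] z med 90.6 rect [472.1 -82.   46.   46.5  31.5]
 px [336. 101.] n 2097 mean [512.7  -8.2  88.4] z med 88.8 rect [513.8  -8.1  69.1  16.    2.1]
```

View pics/w2.png

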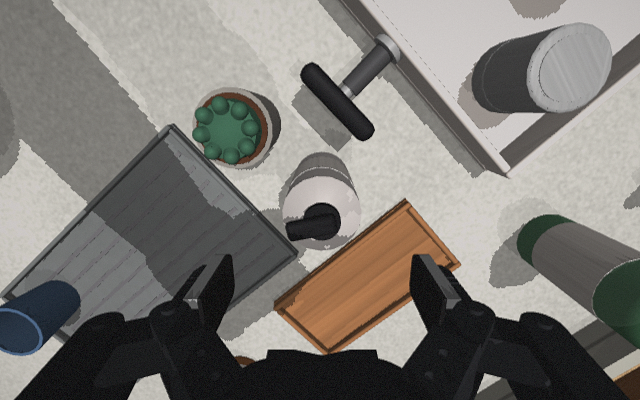

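The soap at px (321,212) sits centred between the fingers, which are clear of the knob at (336,101) and the plant at (226,129). Descending to grip it.

{"op": "jog_arm", "data": {
  "increments": [
    [[0,0,0,0.002,0,0.13,1],[0,0,0,0.002,0,0.2,1],[0,0,0,0.002,0,0.263,1],[0,0,0,0.002,0,0.263,1],[0,0,0,0.002,0,0.263,0.3],[0,0,0,0.002,0,0.263,0.3],[0,0,0,0.002,0,0.263,0.3],[0,0,0,0.002,0,0.263,0.3]]
  ],
  "force": 40
}}

```text
clock: 5.25
ee_pos: [562.9, -69.1, 71.5]
orientation: [179.9, 0.2, 136.7]
wrist_force: [-1.4, -0.6, 6.0]
gripper_width: 0.663
finger_force: 43.8
```

{"op": "jog_arm", "data": {
  "increments": [
    [[0,0,0,0,0,0,0.3],[0,0,0,0,0,0,0.3],[0,0,0,0,0,-0.08,0.3],[0,0,0,0,0,-0.15,0.3],[0,0,0,0,0,-0.15,0.3],[0,0,0,0,0,-0.15,0.3]]
  ]
}}

```text
clock: 6.0
ee_pos: [561.7, -68.8, 128.4]
orientation: [-179.9, -0.0, 136.7]
wrist_force: [0.3, -0.1, -5.2]
gripper_width: 0.664
finger_force: 45.6
```

```bash
python3 p.py 680,-72,130,137 680,-72,78,137
```

```text
clock 6.0 pos [561.7 -68.8 128.4] rpy [-179.9   -0.   136.7] F [ 0.3 -0.1 -5.2] w 0.664 ff 45.6
q [-7.  6.  0. 84. -0. 36.]
680,-72,130,137 [-0.001, -0.0, -0.003] [-0.221, 0.197, -0.004] rows 1.9 0.0
680,-72,78,137 [-0.001, -0.0, -0.003] [-0.221, 0.197, 0.126] rows 2.1 0.0
```

{"op": "jog_arm", "data": {
  "increments": [
    [[0,0,0,-0.221,0.197,-0.004,0.3],[0,0,0,-0.221,0.197,-0.004,0.3],[0,0,0,-0.221,0.197,-0.004,0.3],[0,0,0,-0.221,0.197,-0.004,0.3],[0,0,0,-0.221,0.197,0.06,0.3],[0,0,0,-0.221,0.197,0.1,0.3],[0,0,0,-0.221,0.197,0.12,0.3],[0,0,0,-0.221,0.197,0.12,0.3]]
  ]
}}

```text
clock: 7.0
ee_pos: [680.0, -72.1, 81.8]
orientation: [-180.0, 0.0, 136.7]
wrist_force: [-0.4, 0.8, -5.2]
gripper_width: 0.662
finger_force: 45.8
```

```bash
python3 p.py 680,-72,77.5,137 680,-72,190,137 474,-83,190,137
```

```text
clock 7.0 pos [680.  -72.1  81.8] rpy [-180.     0.   136.7] F [-0.4  0.8 -5.2] w 0.662 ff 45.8
q [-6. 23. 15. 82. -0. 37.]
680,-72,77.5,137 [-0.0, 0.0, -0.003] [0.0, 0.0, 0.011] rows 0.1 0.0
680,-72,190,137 [-0.0, 0.0, -0.003] [0.0, 0.0, -0.271] rows 1.7 0.0
474,-83,190,137 [-0.0, 0.0, -0.003] [0.356, -0.373, -0.27] rows 3.7 0.0
```

{"op": "jog_arm", "data": {
  "increments": [
    [[0,0,0,0,0,0.006,0.3],[0,0,0,0,0,0.011,0.3],[0,0,0,0,0,0.011,0.3]]
  ]
}}

```text
clock: 7.38
ee_pos: [680.8, -72.2, 77.9]
orientation: [180.0, 0.1, 136.7]
wrist_force: [1.2, -0.0, -3.1]
gripper_width: 0.662
finger_force: 46.1
```

{"op": "jog_arm", "data": {
  "increments": [
    [[0,0,0,0,0,0,1],[0,0,0,0,0,0,1],[0,0,0,0,0,0,1],[0,0,0,0,0,-0.08,1],[0,0,0,0,0,-0.2,1],[0,0,0,0,0,-0.28,1],[0,0,0,0,0,-0.28,1]]
  ]
}}

```text
clock: 8.25
ee_pos: [681.6, -72.2, 192.9]
orientation: [179.8, 0.3, 136.7]
wrist_force: [0.3, -0.4, -0.6]
gripper_width: 0.998
finger_force: 0.0
```

```bash
python3 - <<'E'
from m import *
im,d,P,K,W=cloud('top'); tops(P,78,150,(430,760,-230,-20))
E
python3 p.py 474,-83,190,137 474,-83,140,137
```

```text
clock 8.3 pos [681.1 -72.2 190.7] rpy [1.799e+02 1.000e-01 1.367e+02] F [ 1.  -0.1 -0.7] w 0.999 ff 0.0
q [-6. 24. 28. 94. -0. 37.]
474,-83,190,137 [0.001, 0.002, -0.003] [0.358, -0.375, 0.0] rows 3.3 0.0
474,-83,140,137 [0.001, 0.002, -0.003] [0.359, -0.375, 0.125] rows 3.4 0.0
```

{"op": "jog_arm", "data": {
  "increments": [
    [[0,0,0,0.358,-0.375,0,1],[0,0,0,0.358,-0.375,0,1],[0,0,0,0.358,-0.375,0,1],[0,0,0,0.358,-0.375,0,1],[0,0,0,0.359,-0.375,0.05,1],[0,0,0,0.359,-0.375,0.05,1],[0,0,0,0.359,-0.375,0.05,1]]
  ]
}}

```text
clock: 9.18
ee_pos: [473.1, -82.8, 169.1]
orientation: [-180.0, -0.0, 136.7]
wrist_force: [-0.4, 0.1, -0.2]
gripper_width: 0.998
finger_force: 0.0
```

```bash
python3 - <<'E'
from m import *
for n in('wrist','top'):
    im,d,P,K,W=cloud(n);print(n); tops(P,80,100,(430,560,-150,-25)); tops(P,100,150,(630,760,-230,0)); tops(P,82,100,(470,570,-30,40))
    cv2.imwrite(f'pics/{n}3.png',im[:,:,::-1])
E
python3 p.py 474,-83,27,137 474,-83,140,137
```

```text
wrist
 px [321. 204.] n 2721 mean [470.4 -81.   90.3] z med 90.7 rect [471.5 -82.1  46.6  46.1  32.1]
 px [494. 389.] n 775 mean [669.3 -78.7 125.8] z med 124.8 rect [669.1 -83.1  20.2  33.4   3.4]
 px [428. 178.] n 1805 mean [510.9  -8.5  88.3] z med 88.8 rect [512.8  -8.1  68.4  16.    2.2]
top
 px [363. 146.] n 186 mean [684.2 -68.6 124.7] z med 122.4 rect [687.8 -69.6  48.5  57.9  34.5]
 px [344. 197.] n 89 mean [516.4  -8.   88.5] z med 87.9 rect [515.9  -7.6  67.   13.6   0. ]
clock 9.28 pos [473.4 -82.8 169.5] rpy [-180.     0.   136.7] F [ 0.1 -0.6  0.6] w 1.0 ff 0.0
q [-10.  -5.  -7.  88.  -0.  33.]
474,-83,27,137 [-0.0, 0.0, -0.003] [-0.001, 0.001, 0.356] rows 2.3 0.0
474,-83,140,137 [-0.0, 0.0, -0.003] [-0.001, 0.001, 0.074] rows 0.5 0.0
```

View pics/wrist3.png

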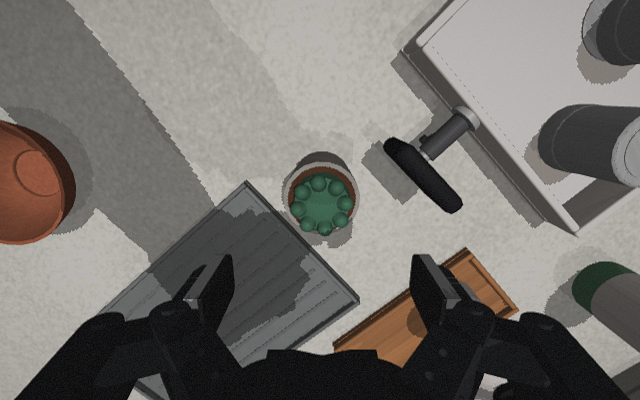

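Plant at px (321,204), the fingers straddle it, and the knob is clear. The soap is standing in the wooden tray. Descending on the pot.

{"op": "jog_arm", "data": {
  "increments": [
    [[0,0,0,0.004,0,0.13,1],[0,0,0,0.004,0,0.25,1],[0,0,0,0.004,0,0.344,1],[0,0,0,0.004,0,0.344,1],[0,0,0,0.004,0,0.344,0.3],[0,0,0,0.004,0,0.344,0.3],[0,0,0,0.004,0,0.344,0.3],[0,0,0,0.004,0,0.344,0.3]]
  ]
}}

```text
clock: 10.28
ee_pos: [473.2, -82.2, 34.2]
orientation: [179.9, 0.2, 136.7]
wrist_force: [-3.1, -1.6, 6.2]
gripper_width: 0.728
finger_force: 43.9
```

{"op": "jog_arm", "data": {
  "increments": [
    [[0,0,0,0,0,0,0.3],[0,0,0,0,0,0,0.3],[0,0,0,0,0,-0.1,0.3],[0,0,0,0,0,-0.2,0.3],[0,0,0,0,0,-0.2,0.3],[0,0,0,0,0,-0.2,0.3]]
  ]
}}

```text
clock: 11.02
ee_pos: [471.8, -81.7, 111.4]
orientation: [-180.0, 0.0, 136.7]
wrist_force: [-0.1, -0.7, -4.0]
gripper_width: 0.732
finger_force: 46.6
```

```bash
python3 p.py 580,-170,112,137 680,-163,112,137 680,-163,44,137 680,-163,40,137
```

```text
clock 11.03 pos [471.8 -81.7 111.4] rpy [-180.     0.   136.7] F [-0.1 -0.7 -4. ] w 0.732 ff 46.6
q [-10.  -5. -14.  82.  -0.  33.]
580,-170,112,137 [-0.0, 0.0, -0.003] [-0.348, 0.025, -0.001] rows 2.2 0.0
680,-163,112,137 [-0.0, 0.0, -0.003] [-0.518, 0.209, -0.001] rows 3.6 0.0
680,-163,44,137 [-0.0, 0.0, -0.003] [-0.518, 0.209, 0.169] rows 3.7 0.0
680,-163,40,137 [-0.0, 0.0, -0.003] [-0.518, 0.209, 0.179] rows 3.8 0.0
```

{"op": "jog_arm", "data": {
  "increments": [
    [[0,0,0,-0.17,0.012,-0.001,0.3],[0,0,0,-0.348,0.025,-0.001,0.3],[0,0,0,-0.43,0.12,-0.001,0.3],[0,0,0,-0.518,0.209,-0.001,0.3],[0,0,0,-0.518,0.209,-0.001,0.3],[0,0,0,-0.518,0.209,0.1,0.3],[0,0,0,-0.518,0.209,0.169,0.3],[0,0,0,-0.518,0.209,0.169,0.3]]
  ]
}}

```text
clock: 12.02
ee_pos: [677.9, -162.7, 41.5]
orientation: [-179.9, -0.2, 136.7]
wrist_force: [0.0, 0.4, -3.8]
gripper_width: 0.726
finger_force: 46.3
```

```bash
python3 p.py 680,-163,39,137
```

```text
clock 12.03 pos [ 677.9 -162.7   41.5] rpy [-179.9   -0.2  136.7] F [ 0.   0.4 -3.8] w 0.726 ff 46.3
q [-13.  26.  14.  79.  -0.  30.]
680,-163,39,137 [-0.002, -0.002, -0.003] [-0.004, 0.003, 0.006] rows 0.1 0.0
```

{"op": "jog_arm", "data": {
  "increments": [
    [[0,0,0,-0.004,0.003,0,0.3],[0,0,0,-0.004,0.003,0.003,0.3],[0,0,0,-0.004,0.003,0.006,0.3],[0,0,0,-0.004,0.003,0.006,0.3]]
  ]
}}

```text
clock: 12.52
ee_pos: [682.1, -163.2, 41.9]
orientation: [-180.0, 0.0, 136.7]
wrist_force: [-0.2, 0.0, -3.9]
gripper_width: 0.723
finger_force: 46.3
```

{"op": "jog_arm", "data": {
  "increments": [
    [[0,0,0,0,0,0.004,0.3],[0,0,0,0,0,0.007,0.3],[0,0,0,0,0,0.007,0.3]]
  ]
}}

```text
clock: 12.9
ee_pos: [682.1, -163.2, 39.0]
orientation: [-180.0, 0.0, 136.7]
wrist_force: [0.5, -0.1, -5.0]
gripper_width: 0.728
finger_force: 46.3
```

{"op": "jog_arm", "data": {
  "increments": [
    [[0,0,0,0,0,0.002,0.3],[0,0,0,0,0,0.003,0.3],[0,0,0,0,0,0.003,0.3]]
  ]
}}

```text
clock: 13.28
ee_pos: [682.3, -163.3, 38.7]
orientation: [180.0, 0.1, 136.7]
wrist_force: [-3.0, 0.6, 4.8]
gripper_width: 0.731
finger_force: 46.9
```

{"op": "jog_arm", "data": {
  "increments": [
    [[0,0,0,0,0,0,1],[0,0,0,0,0,0,1],[0,0,0,0,0,0,1],[0,0,0,0,0,-0.08,1],[0,0,0,0,0,-0.2,1],[0,0,0,0,0,-0.3,1],[0,0,0,0,0,-0.3,1],[0,0,0,0,0,-0.3,1]]
  ]
}}

```text
clock: 14.28
ee_pos: [682.0, -163.2, 157.0]
orientation: [-180.0, -0.0, 136.7]
wrist_force: [-0.5, 0.8, -0.5]
gripper_width: 1.001
finger_force: 0.0
```

```bash
python3 p.py 600,-120,170,175 514,-70,170,175
```

```text
clock 14.28 pos [ 682.  -163.2  157. ] rpy [-180.    -0.   136.7] F [-0.5  0.8 -0.5] w 1.001 ff 0.0
q [-13.  26.  27.  91.  -0.  30.]
600,-120,170,175 [-0.0, -0.0, -0.425] [0.223, -0.062, -0.032] rows 1.5 3.6
514,-70,170,175 [-0.0, -0.0, -0.425] [0.465, -0.118, -0.032] rows 3.1 3.6
```

```bash
python3 p.py 514,-8,150,182
```

```text
clock 14.28 pos [ 682.  -163.2  157. ] rpy [-180.    -0.   136.7] F [-0.5  0.8 -0.5] w 1.001 ff 0.0
q [-13.  26.  27.  91.  -0.  30.]
514,-8,150,182 [-0.0, -0.0, -0.503] [0.572, -0.005, 0.018] rows 3.7 4.2
```

{"op": "jog_arm", "data": {
  "increments": [
    [[0,0,-0.12,0.14,0,-0.05,0.6],[0,0,-0.24,0.28,0,-0.05,0.6],[0,0,-0.36,0.42,0,-0.05,0.6],[0,0,-0.48,0.57,-0.005,0,0.6],[0,0,-0.503,0.572,-0.005,0.018,0.6],[0,0,-0.503,0.572,-0.005,0.018,0.6],[0,0,-0.503,0.572,-0.005,0.018,0.6]]
  ]
}}

```text
clock: 15.15
ee_pos: [514.4, -8.1, 150.2]
orientation: [-180.0, -0.0, -178.1]
wrist_force: [0.3, -0.6, 0.1]
gripper_width: 0.598
finger_force: 0.0
```

```bash
python3 - <<'E'
from m import *
for n in('wrist','top'):
    im,d,P,K,W=cloud(n);print(n); tops(P,78,150,(630,760,-230,0)); tops(P,82,100,(470,570,-30,40)); 
    cv2.imwrite(f'pics/{n}4.png',im[:,:,::-1])
E
python3 p.py 514,-8,53,182
```

```text
wrist
 px [210. 386.] n 126 mean [662.8 -94.8  99.8] z med 101.3 rect [665.9 -96.6   2.8  22.1  54.8]
 px [321. 210.] n 1919 mean [510.5  -8.3  88.3] z med 88.8 rect [512.9  -8.2  68.5  15.9   2.2]
top
 px [389. 150.] n 194 mean [ 681.4 -161.1   92.9] z med 94.5 rect [ 684.2 -159.2   53.3   59.7   38.9]
clock 15.25 pos [514.7  -8.2 150.6] rpy [-180.     0.  -178.1] F [ 0.3  0.5 -0. ] w 0.598 ff 0.0
q [-1. -1. -5. 86. -0. -3.]
514,-8,53,182 [-0.0, 0.0, -0.001] [0.002, 0.001, 0.244] rows 1.6 0.0
```

View pics/wrist4.png

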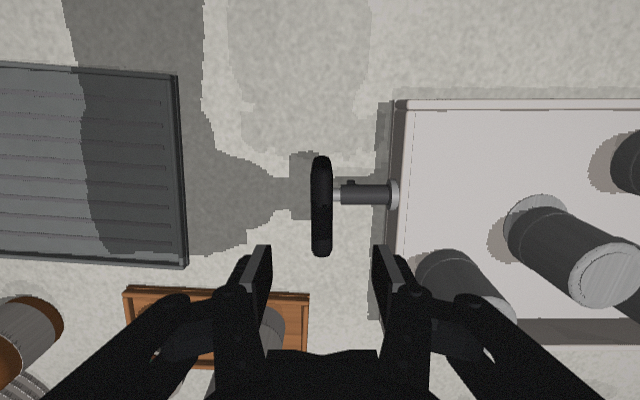

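The knob plate at px (321,205) is centred between the fingers. The plant is standing in the wooden tray. Descending to grip the knob.

{"op": "jog_arm", "data": {
  "increments": [
    [[0,0,0,0.002,0,0.13,0.6],[0,0,0,0.002,0,0.242,0.6],[0,0,0,0.002,0,0.242,0.6],[0,0,0,0.002,0,0.242,0.6],[0,0,0,0.002,0,0.242,0],[0,0,0,0.002,0,0.242,0],[0,0,0,0.002,0,0.242,0],[0,0,0,0.002,0,0.242,0]]
  ],
  "force": 60
}}

```text
clock: 16.25
ee_pos: [514.3, -8.3, 55.4]
orientation: [-179.9, 0.2, -178.0]
wrist_force: [-1.1, -3.0, 4.7]
gripper_width: 0.18
finger_force: 58.9
```

```bash
python3 p.py 516,-61,53,182
```

```text
clock 16.25 pos [514.3  -8.3  55.4] rpy [-179.9    0.2 -178. ] F [-1.1 -3.   4.7] w 0.18 ff 58.9
q [ -1.   0. -14.  75.  -0.  -3.]
516,-61,53,182 [-0.001, 0.002, -0.0] [0.0, -0.132, 0.006] rows 0.8 0.0
```

{"op": "jog_arm", "data": {
  "increments": [
    [[0,0,0,0,0,0,0],[0,0,0,0,-0.03,0,0],[0,0,0,0,-0.06,0,0],[0,0,0,0,-0.09,0,0],[0,0,0,0,-0.115,0,0],[0,0,0,0,-0.13,0,0],[0,0,0,0,-0.13,0,0],[0,0,0,0,-0.13,0,0]]
  ]
}}

```text
clock: 17.25
ee_pos: [516.1, -58.4, 55.4]
orientation: [179.9, 0.2, -177.9]
wrist_force: [-0.7, 9.9, 6.4]
gripper_width: 0.174
finger_force: 60.1
```

{"op": "jog_arm", "data": {
  "increments": [
    [[0,0,0,0,0.004,0,0.5],[0,0,0,0,0.004,0,0.6],[0,0,0,0,0.004,0,0.6],[0,0,0,0,0.004,-0.12,0.6],[0,0,0,0,0.004,-0.27,0.6],[0,0,0,0,0.004,-0.4,0.6],[0,0,0,0,0.004,-0.4,0.6]]
  ]
}}

```text
clock: 18.12
ee_pos: [516.6, -58.5, 218.2]
orientation: [-179.9, 0.4, -178.0]
wrist_force: [0.2, -0.0, -0.5]
gripper_width: 0.598
finger_force: 0.0
```

```bash
python3 - <<'E'
from m import *
im,d,P,K,W=cloud('wrist'); tops(P,82,100,(470,570,-90,40)); cv2.imwrite('pics/w5.png',im[:,:,::-1])
im,d,P,K,W=cloud('top'); tops(P,76,95,(430,670,70,340)); tops(P,82,100,(470,570,-90,40))
im,d,P,K,W=cloud('side'); tops(P,76,95,(430,670,70,340)); tops(P,82,100,(470,570,-90,40))
E
python3 p.py 608,126,180,180
```

```text
px [322. 185.] n 1171 mean [513.4 -58.3  88.4] z med 88.8 rect [515.3 -58.1  69.5  15.5   1.7]
 px [305. 170.] n 227 mean [609.5 124.9  88. ] z med 88.2 rect [6.108e+02 1.247e+02 5.830e+01 5.480e+01 2.000e-01]
 px [256. 176.] n 236 mean [588.9 290.2  87.8] z med 88.1 rect [589.6 290.7  58.6  54.9   3.4]
 px [278. 184.] n 238 mean [559.3 213.6  87.8] z med 88.3 rect [560.3 214.1  57.7  57.4  43.6]
 px [254. 208.] n 251 mean [480.  294.6  87.6] z med 87.5 rect [480.6 295.1  58.9  56.5  46.4]
 px [265. 199.] n 293 mean [604.8 128.5  88. ] z med 88.7 rect [606.9 125.9  58.2  58.4  14.6]
 px [255. 226.] n 341 mean [554.5 217.3  87.7] z med 88.6 rect [557.5 215.3  58.2  59.7  33.2]
 px [226. 237.] n 352 mean [584.7 293.1  87.9] z med 88.5 rect [587.5 291.5  58.4  59.5  73. ]
 px [253. 260.] n 389 mean [476.2 297.7  88.2] z med 88.9 rect [478.1 296.   57.5  58.4  43.9]
 px [331. 179.] n 105 mean [513.8 -56.   89.4] z med 89.8 rect [515.9 -57.5  19.   68.9  88.7]
clock 18.27 pos [514.8 -58.2 212.8] rpy [-1.80e+02 -1.00e-01 -1.78e+02] F [ 0.5 -0.4 -0.8] w 0.601 ff 0.0
q [-6.  0.  3. 93. -0. -8.]
608,126,180,180 [-0.0, -0.001, 0.022] [-0.249, 0.452, 0.082] rows 3.3 0.2
```

The knob is fully out: it travelled 50 mm and pushes back against its stop. Now tumbler A.

```bash
python3 p.py 608,125.5,160,150
```

```text
clock 18.27 pos [514.8 -58.2 212.8] rpy [-1.80e+02 -1.00e-01 -1.78e+02] F [ 0.5 -0.4 -0.8] w 0.601 ff 0.0
q [-6.  0.  3. 93. -0. -8.]
608,125.5,160,150 [-0.0, -0.0, 0.355] [-0.249, 0.451, 0.132] rows 3.4 3.0
```

{"op": "jog_arm", "data": {
  "increments": [
    [[0,0,0.355,-0.249,0.451,0,0.92],[0,0,0.355,-0.249,0.451,0,0.92],[0,0,0.355,-0.249,0.451,0.05,0.92],[0,0,0.355,-0.249,0.451,0.132,0.92],[0,0,0.355,-0.249,0.451,0.132,0.92],[0,0,0.355,-0.249,0.451,0.132,0.92],[0,0,0.355,-0.249,0.451,0.132,0.92]]
  ]
}}

```text
clock: 19.15
ee_pos: [608.5, 124.6, 162.3]
orientation: [180.0, 0.1, 150.0]
wrist_force: [0.8, 1.3, 0.3]
gripper_width: 0.92
finger_force: 0.0
```

```bash
cat > look.py <<'E'
from m import *
import sys
s=arm.sense()['ee_pos']
im,d,P,K,W=cloud('wrist'); print('wrist');tops(P,78,95,(s[0]-70,s[0]+70,s[1]-70,s[1]+70),200)
if len(sys.argv)>1: cv2.imwrite(sys.argv[1],im[:,:,::-1])
E
python3 look.py pics/w6.png; python3 p.py 608,125.5,40,150
```

```text
wrist
 px [367. 103.] n 706 mean [557.1 190.4  87. ] z med 87.5 rect [5.588e+02 1.898e+02 4.050e+01 9.600e+00 1.000e-01]
 px [322. 205.] n 4521 mean [605.5 127.   87.8] z med 88.1 rect [607.4 125.9  58.3  58.5  76.1]
clock 19.2 pos [608.6 124.6 162.4] rpy [1.799e+02 1.000e-01 1.500e+02] F [-0.  -0.2  0.3] w 0.924 ff 0.0
q [12. 14. 13. 89. -0. 42.]
608,125.5,40,150 [0.001, 0.001, -0.0] [0.003, 0.001, 0.306] rows 2.0 0.0
```

View pics/w6.png

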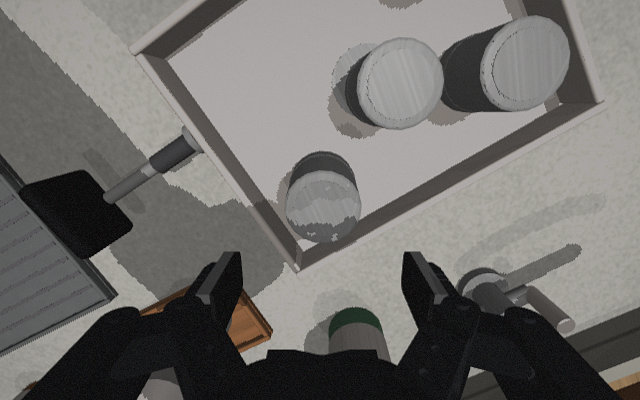

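The tumbler at px (322,205) is centred. The oil bottle is nearby, so I'll check its distance first.

```bash
python3 - <<'E'
from m import *
for n in('top0','side0'):
    P=np.load(n+'.npz')['P']; tops(P,100,235,(650,850,-100,160)); tops(P,80,300,(600,850,160,400))
E
```

```text
px [322. 115.] n 372 mean [777.5  66.4 159.7] z med 150.6 rect [783.1  66.8  56.6  62.8  10.1]
 px [256. 103.] n 424 mean [807.7 280.4 193.4] z med 207.4 rect [8.105e+02 2.944e+02 2.430e+01 1.712e+02 3.000e-01]
 px [256. 170.] n 63 mean [608.3 290.8  88.3] z med 88.4 rect [610.4 290.7  48.   19.7  89.3]
 px [236. 145.] n 604 mean [774.5  75.9 154.6] z med 148.0 rect [779.4  74.3  63.6  50.4  45.4]
 px [169. 172.] n 722 mean [803.9 289.4 184.5] z med 198.9 rect [807.  295.5 171.1  25.1  89.2]
 px [204. 176.] n 22 mean [807.3 186.   86.4] z med 86.5 rect [808.1 186.2  14.3  14.4  10.9]
 px [185. 189.] n 27 mean [808.7 255.1  85. ] z med 85.4 rect [810.2 254.5  14.9  17.2  47.7]
 px [221. 232.] n 69 mean [607.3 291.5  88.9] z med 89.1 rect [6.087e+02 2.905e+02 1.700e+01 4.700e+01 3.000e-01]
```

{"op": "jog_arm", "data": {
  "increments": [
    [[0,0,0,0.003,0,0.13,0.92],[0,0,0,0.003,0,0.24,0.92],[0,0,0,0.003,0,0.306,0.92],[0,0,0,0.003,0,0.306,0.92],[0,0,0,0.003,0,0.306,0.3],[0,0,0,0.003,0,0.306,0.3],[0,0,0,0.003,0,0.306,0.3],[0,0,0,0.003,0,0.306,0.3]]
  ],
  "force": 30
}}

```text
clock: 20.2
ee_pos: [608.6, 126.0, 41.1]
orientation: [179.9, 0.2, 150.0]
wrist_force: [-1.4, -2.5, 6.8]
gripper_width: 0.695
finger_force: 33.5
```

{"op": "jog_arm", "data": {
  "increments": [
    [[0,0,0,0,0,0,0.3],[0,0,0,0,0,-0.06,0.3],[0,0,0,0,0,-0.15,0.3],[0,0,0,0,0,-0.27,0.3],[0,0,0,0,0,-0.27,0.3],[0,0,0,0,0,-0.27,0.3]]
  ]
}}

```text
clock: 20.95
ee_pos: [607.4, 126.2, 146.5]
orientation: [180.0, 0.0, 150.0]
wrist_force: [-0.0, -0.1, -2.5]
gripper_width: 0.701
finger_force: 33.5
```

```bash
python3 p.py 560,-100,150,150 548,-323,150,135
```

```text
clock 20.95 pos [607.4 126.2 146.5] rpy [180.   0. 150.] F [-0.  -0.1 -2.5] w 0.701 ff 33.5
q [12. 14. 11. 87. -0. 42.]
560,-100,150,150 [0.0, 0.0, 0.0] [-0.18, -0.549, -0.009] rows 3.7 0.0
548,-323,150,135 [0.0, 0.0, 0.167] [-0.432, -1.047, -0.009] rows 7.2 1.4
```

{"op": "jog_arm", "data": {
  "increments": [
    [[0,0,0,-0.06,-0.18,-0.009,0.3],[0,0,0,-0.12,-0.36,-0.009,0.3],[0,0,0,-0.18,-0.549,-0.009,0.3],[0,0,0,-0.24,-0.67,-0.009,0.3],[0,0,0,-0.3,-0.79,-0.009,0.3],[0,0,0,-0.36,-0.9,-0.009,0.3],[0,0,0,-0.4,-0.98,-0.009,0.3],[0,0,0,-0.4,-0.98,-0.009,0.3]]
  ]
}}

```text
clock: 21.95
ee_pos: [548.7, -296.3, 147.9]
orientation: [-180.0, -0.1, 149.8]
wrist_force: [-0.0, 1.2, -2.7]
gripper_width: 0.699
finger_force: 33.8
```

```bash
python3 - <<'E'
from m import *
im,d,P,K,W=cloud('wrist'); cv2.imwrite('pics/w7.png',im[:,:,::-1])
E
python3 p.py 548,-323,150,150 548,-323,42,150
```

```text
clock 22.0 pos [ 549.1 -294.5  148.2] rpy [-1.800e+02 -1.000e-01  1.499e+02] F [-0.3  0.8 -1.7] w 0.694 ff 33.8
q [-28.  14.  12.  87.  -0.   2.]
548,-323,150,150 [-0.0, -0.002, -0.001] [-0.033, -0.063, -0.004] rows 0.5 0.0
548,-323,42,150 [-0.0, -0.002, -0.001] [-0.034, -0.063, 0.266] rows 1.8 0.0
```

View pics/w7.png

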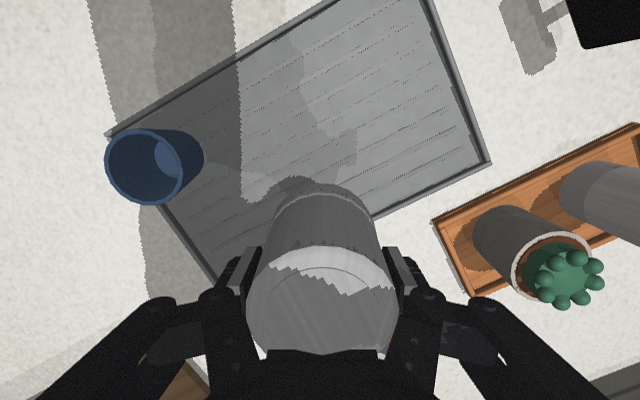

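Soap and plant stand in the wooden tray. The draining tray's outer corners show at px (487,163) and (107,135). I'll cast both onto the rim height as a check.

```bash
python3 - <<'E'
from m import *
im,d,P,K,W=cloud('wrist')
for u in((489,163),(107,135),(430,0),(400,200)): print(u,ray(u,K,W,15).round(1), P[u[1],u[0]].round(1))
E
```

```text
(489, 163) [ 604.2 -149.2   15. ] [ 604.5 -148.8   14.2]
(107, 135) [ 409.5 -435.    15. ] [ 409.3 -435.5   14.2]
(430, 0) [ 457.6 -142.9   15. ] [ 457.6 -142.8   14.8]
(400, 200) [ 595.5 -235.2   15. ] [ 598.8 -234.6    6.9]
```

```bash
python3 p.py 547,-334,150,150 547,-334,42,150
```

```text
clock 22.05 pos [ 549.5 -293.3  148.6] rpy [-1.8e+02 -1.0e-01  1.5e+02] F [ 0.7  1.4 -2. ] w 0.698 ff 33.8
q [-28.  14.  12.  87.   0.   2.]
547,-334,150,150 [-0.0, -0.001, -0.0] [-0.046, -0.091, -0.003] rows 0.7 0.0
547,-334,42,150 [-0.0, -0.001, -0.0] [-0.046, -0.091, 0.267] rows 1.8 0.0
```

{"op": "jog_arm", "data": {
  "increments": [
    [[0,0,0,-0.046,-0.091,-0.003,0.3],[0,0,0,-0.046,-0.091,-0.003,0.3],[0,0,0,-0.046,-0.091,0.1,0.3],[0,0,0,-0.046,-0.091,0.2,0.3],[0,0,0,-0.046,-0.091,0.262,0.3],[0,0,0,-0.046,-0.091,0.262,0.3],[0,0,0,-0.046,-0.091,0.262,0.3]]
  ]
}}

```text
clock: 22.92
ee_pos: [548.7, -333.4, 46.8]
orientation: [-180.0, 0.1, 150.1]
wrist_force: [0.1, -0.0, -1.7]
gripper_width: 0.704
finger_force: 33.9
```

{"op": "jog_arm", "data": {
  "increments": [
    [[0,0,0,0,0,0.01,0.3],[0,0,0,0,0,0.017,0.3],[0,0,0,0,0,0.021,0.3],[0,0,0,0,0,0.023,0.3],[0,0,0,0,0,0.023,0.3]]
  ]
}}

```text
clock: 23.55
ee_pos: [548.1, -334.3, 38.1]
orientation: [-180.0, 0.1, 150.0]
wrist_force: [-4.1, 2.9, 9.8]
gripper_width: 0.697
finger_force: 34.9
```

Contact. Release and rise, then on to the next tumbler, C.

{"op": "jog_arm", "data": {
  "increments": [
    [[0,0,0,0,0,0,0.92],[0,0,0,0,0,0,0.92],[0,0,0,0,0,0,0.92],[0,0,0,0,0,-0.1,0.92],[0,0,0,0,0,-0.22,0.92],[0,0,0,0,0,-0.32,0.92],[0,0,0,0,0,-0.32,0.92]]
  ]
}}

```text
clock: 24.42
ee_pos: [549.2, -334.8, 168.2]
orientation: [-180.0, 0.4, 150.0]
wrist_force: [0.7, 0.5, -0.8]
gripper_width: 0.921
finger_force: 0.0
```

```bash
python3 look.py; python3 - <<'E'
from m import *
im,d,P,K,W=cloud('top'); tops(P,76,97,(400,670,-400,340))
E
python3 p.py 560,0,165,150
```

```text
wrist
 px [321. 201.] n 4171 mean [ 545.9 -333.2   84.9] z med 85.1 rect [ 547.4 -334.    57.8   58.4   58.5]
 px [362. 156.] n 26 mean [660.  -70.4  85.6] z med 86.0 rect [661.7 -71.9  47.8  13.4  86.6]
 px [389. 156.] n 46 mean [ 662.1 -161.8   83.9] z med 82.4 rect [ 6.611e+02 -1.637e+02  1.720e+01  4.500e+01  6.000e-01]
 px [439. 156.] n 24 mean [ 661.8 -329.4   87.2] z med 88.1 rect [ 662.8 -330.8   38.9   12.1   77.7]
 px [256. 176.] n 238 mean [589.1 289.8  87.9] z med 88.5 rect [590.2 290.4  57.8  55.5  44.1]
 px [278. 185.] n 246 mean [559.  213.5  87.9] z med 88.3 rect [559.5 214.5  58.5  56.5  65. ]
 px [436. 185.] n 77 mean [ 559.3 -318.8   85.8] z med 86.0 rect [ 561.3 -318.3   19.6   55.4   54.2]
 px [359. 197.] n 96 mean [517.1 -57.9  87.9] z med 88.2 rect [517.4 -58.1  14.1  67.6  89.9]
 px [254. 208.] n 251 mean [479.8 294.5  88. ] z med 88.2 rect [480.5 295.1  59.   56.4  45.8]
clock 24.52 pos [ 548.  -334.1  164. ] rpy [-180.    0.  150.] F [-0.3  0.7 -1. ] w 0.92 ff 0.0
q [-31.  17.  16.  89.  -0.  -1.]
560,0,165,150 [-0.0, 0.0, 0.0] [0.391, 0.739, -0.003] rows 5.3 0.0
```

{"op": "jog_arm", "data": {
  "increments": [
    [[0,0,0.11,0.391,0.739,-0.01,0.92],[0,0,0.22,0.391,0.739,-0.01,0.92],[0,0,0.33,0.391,0.739,-0.01,0.92],[0,0,0.444,0.391,0.739,-0.01,0.92],[0,0,0.444,0.391,0.739,-0.01,0.92],[0,0,0.444,0.391,0.739,-0.01,0.92],[0,0,0.444,0.391,0.739,-0.01,0.92]]
  ]
}}

```text
clock: 25.4
ee_pos: [559.4, 1.8, 166.5]
orientation: [-179.9, -0.0, 110.2]
wrist_force: [0.1, -0.5, -0.0]
gripper_width: 0.919
finger_force: 0.0
```

```bash
python3 p.py 559,214,155,110
```

```text
clock 25.4 pos [559.4   1.8 166.5] rpy [-179.9   -0.   110.2] F [ 0.1 -0.5 -0. ] w 0.919 ff 0.0
q [ 0.  6.  4. 88. -0. 70.]
559,214,155,110 [-0.001, -0.0, 0.003] [0.498, 0.183, 0.028] rows 3.4 0.0
```

{"op": "jog_arm", "data": {
  "increments": [
    [[0,0,0,0.498,0.183,0.028,0.92],[0,0,0,0.498,0.183,0.028,0.92],[0,0,0,0.498,0.183,0.028,0.92],[0,0,0,0.498,0.183,0.028,0.92],[0,0,0,0.498,0.183,0.028,0.92],[0,0,0,0.498,0.183,0.028,0.92]]
  ]
}}

```text
clock: 26.15
ee_pos: [560.5, 210.9, 156.2]
orientation: [-179.9, 0.1, 110.0]
wrist_force: [0.1, -0.2, 0.1]
gripper_width: 0.915
finger_force: 0.0
```

```bash
python3 look.py; python3 p.py 558.5,214,40,110
```

```text
wrist
 px [264.  92.] n 269 mean [495.7 276.5  86.6] z med 87.2 rect [497.1 275.2  11.3  13.2  89.9]
 px [389. 145.] n 1574 mean [586.7 273.3  87.8] z med 87.9 rect [587.3 271.5  18.7  53.4  90. ]
 px [321. 203.] n 4808 mean [557.1 217.   87.8] z med 88.1 rect [557.8 215.1  58.3  58.4  20.5]
clock 26.2 pos [560.6 210.8 156.4] rpy [-1.8e+02  1.0e-01  1.1e+02] F [ 0.4  0.1 -0.3] w 0.921 ff 0.0
q [21. 11.  8. 88. -0. 91.]
558.5,214,40,110 [-0.0, 0.001, -0.0] [0.01, -0.002, 0.291] rows 1.9 0.0
```

{"op": "jog_arm", "data": {
  "increments": [
    [[0,0,0,0.01,-0.003,0.1,0.92],[0,0,0,0.01,-0.003,0.2,0.92],[0,0,0,0.01,-0.003,0.291,0.92],[0,0,0,0.01,-0.003,0.291,0.92],[0,0,0,0.01,-0.003,0.291,0.3],[0,0,0,0.01,-0.003,0.291,0.3],[0,0,0,0.01,-0.003,0.291,0.3],[0,0,0,0.01,-0.003,0.291,0.3]]
  ],
  "force": 30
}}

```text
clock: 27.2
ee_pos: [559.2, 215.6, 42.7]
orientation: [179.8, 0.1, 110.1]
wrist_force: [-0.4, -2.0, 6.3]
gripper_width: 0.7
finger_force: 33.6
```

{"op": "jog_arm", "data": {
  "increments": [
    [[0,0,0,0,0,0,0.3],[0,0,0,0,0,-0.06,0.3],[0,0,0,0,0,-0.15,0.3],[0,0,0,0,0,-0.27,0.3],[0,0,0,0,0,-0.27,0.3],[0,0,0,0,0,-0.27,0.3]]
  ]
}}

```text
clock: 27.95
ee_pos: [557.9, 215.7, 148.2]
orientation: [180.0, 0.0, 110.1]
wrist_force: [-0.1, -1.0, -2.6]
gripper_width: 0.695
finger_force: 33.7
```

```bash
python3 p.py 556,-100,148,110 551.5,-190,148,110
```

```text
clock 27.95 pos [557.9 215.7 148.2] rpy [180.    0.  110.1] F [-0.1 -1.  -2.6] w 0.695 ff 33.7
q [21. 11.  7. 87. -0. 91.]
556,-100,148,110 [0.0, 0.0, 0.001] [-0.74, -0.276, 0.001] rows 5.1 0.0
551.5,-190,148,110 [0.0, 0.0, 0.001] [-0.947, -0.363, 0.001] rows 6.5 0.0
```

{"op": "jog_arm", "data": {
  "increments": [
    [[0,0,0,-0.947,-0.363,0,0.3],[0,0,0,-0.947,-0.363,0,0.3],[0,0,0,-0.947,-0.363,0,0.3],[0,0,0,-0.947,-0.363,0,0.3],[0,0,0,-0.947,-0.363,0,0.3],[0,0,0,-0.947,-0.363,0,0.3],[0,0,0,-0.947,-0.363,0,0.3],[0,0,0,-0.947,-0.363,0,0.3]]
  ]
}}

```text
clock: 28.95
ee_pos: [550.6, -191.8, 146.7]
orientation: [-179.9, -0.1, 109.9]
wrist_force: [1.0, -0.4, -1.5]
gripper_width: 0.695
finger_force: 33.7
```

```bash
python3 p.py 551.5,-235,148,110 551.5,-235,46,110
```

```text
clock 28.95 pos [ 550.6 -191.8  146.7] rpy [-1.799e+02 -1.000e-01  1.099e+02] F [ 1.  -0.4 -1.5] w 0.695 ff 33.7
q [-19.   9.   5.  86.  -0.  51.]
551.5,-235,148,110 [-0.001, -0.001, -0.001] [-0.102, -0.035, -0.003] rows 0.7 0.0
551.5,-235,46,110 [-0.001, -0.001, -0.001] [-0.103, -0.034, 0.252] rows 1.8 0.0
```

{"op": "jog_arm", "data": {
  "increments": [
    [[0,0,0,-0.102,-0.035,0,0.3],[0,0,0,-0.102,-0.035,0,0.3],[0,0,0,-0.102,-0.035,0.1,0.3],[0,0,0,-0.102,-0.035,0.2,0.3],[0,0,0,-0.102,-0.035,0.252,0.3],[0,0,0,-0.102,-0.035,0.252,0.3],[0,0,0,-0.102,-0.035,0.252,0.3]]
  ]
}}

```text
clock: 29.82
ee_pos: [553.0, -232.4, 48.8]
orientation: [180.0, 0.1, 110.1]
wrist_force: [-0.5, -0.1, -2.0]
gripper_width: 0.698
finger_force: 33.7
```

{"op": "jog_arm", "data": {
  "increments": [
    [[0,0,0,0,0,0.01,0.3],[0,0,0,0,0,0.018,0.3],[0,0,0,0,0,0.022,0.3],[0,0,0,0,0,0.024,0.3],[0,0,0,0,0,0.024,0.3]]
  ]
}}

```text
clock: 30.45
ee_pos: [552.6, -233.1, 39.7]
orientation: [179.9, 0.1, 110.1]
wrist_force: [-4.1, 2.2, 7.7]
gripper_width: 0.696
finger_force: 34.6
```

{"op": "jog_arm", "data": {
  "increments": [
    [[0,0,0,0,0,0,0.92],[0,0,0,0,0,0,0.92],[0,0,0,0,0,0,0.92],[0,0,0,0,0,-0.1,0.92],[0,0,0,0,0,-0.22,0.92],[0,0,0,0,0,-0.32,0.92],[0,0,0,0,0,-0.32,0.92]]
  ]
}}

```text
clock: 31.32
ee_pos: [553.8, -233.6, 170.0]
orientation: [179.7, 0.3, 110.1]
wrist_force: [-0.4, 0.5, -1.4]
gripper_width: 0.921
finger_force: 0.0
```

```bash
python3 look.py; python3 p.py 570,150,162,110
```

```text
wrist
 px [320. 201.] n 4123 mean [ 551.5 -231.5   84.9] z med 85.1 rect [ 552.  -233.3   58.    58.5   22.5]
clock 31.38 pos [ 553.2 -233.3  167.6] rpy [1.799e+02 1.000e-01 1.101e+02] F [ 0.  -0.4 -1.4] w 0.921 ff 0.0
q [-23.  11.  10.  89.  -0.  47.]
570,150,162,110 [0.001, 0.002, 0.001] [0.886, 0.368, 0.013] rows 6.1 0.0
```

{"op": "jog_arm", "data": {
  "increments": [
    [[0,0,0,0.886,0.368,0.01,0.92],[0,0,0,0.886,0.368,0.01,0.92],[0,0,0,0.886,0.368,0.01,0.92],[0,0,0,0.886,0.368,0.01,0.92],[0,0,0,0.886,0.368,0.01,0.92],[0,0,0,0.886,0.368,0.01,0.92],[0,0,0,0.886,0.368,0.01,0.92],[0,0,0,0.886,0.368,0.01,0.92]]
  ]
}}

```text
clock: 32.38
ee_pos: [568.5, 150.5, 160.7]
orientation: [-179.9, 0.0, 110.2]
wrist_force: [-0.3, 0.3, -0.2]
gripper_width: 0.923
finger_force: 0.0
```

```bash
python3 - <<'E'
from m import *
im,d,P,K,W=cloud('top'); tops(P,76,97,(400,670,70,360))
im,d,P,K,W=cloud('side'); tops(P,76,97,(400,670,70,360))
E
python3 p.py 588.5,291,155,110
```

```text
px [256. 176.] n 238 mean [589.1 289.5  87.9] z med 88.0 rect [590.6 290.9  59.8  55.1  45.6]
 px [254. 207.] n 251 mean [480.  294.4  88.2] z med 88.2 rect [481.1 295.7  58.9  56.4  45.9]
 px [226. 237.] n 353 mean [585.  293.3  87.9] z med 88.6 rect [587.6 291.5  57.6  58.4  27. ]
 px [253. 260.] n 388 mean [476.  297.7  88. ] z med 88.6 rect [477.8 296.4  58.4  60.4  31.4]
clock 32.48 pos [568.9 149.1 161.4] rpy [-179.9    0.   110. ] F [ 0.7 -0.1  0.2] w 0.922 ff 0.0
q [15.  9.  7. 88. -0. 85.]
588.5,291,155,110 [-0.001, 0.0, 0.0] [0.316, 0.168, 0.016] rows 2.3 0.0
```

{"op": "jog_arm", "data": {
  "increments": [
    [[0,0,0,0.318,0.167,0.01,0.92],[0,0,0,0.318,0.167,0.01,0.92],[0,0,0,0.318,0.167,0.01,0.92],[0,0,0,0.318,0.167,0.01,0.92],[0,0,0,0.318,0.167,0.01,0.92],[0,0,0,0.318,0.167,0.01,0.92]]
  ]
}}

```text
clock: 33.22
ee_pos: [588.4, 291.1, 158.5]
orientation: [180.0, 0.0, 110.0]
wrist_force: [-0.1, -0.3, -0.7]
gripper_width: 0.922
finger_force: 0.0
```

```bash
python3 look.py; python3 p.py 588,291.5,40,110
```

```text
wrist
 px [322. 208.] n 4640 mean [587.2 293.7  87.8] z med 88.1 rect [587.8 291.8  58.5  58.1  68.2]
clock 33.27 pos [588.4 291.4 158.5] rpy [180.   0. 110.] F [0.2 0.3 1.3] w 0.92 ff 0.0
q [26. 19. 18. 89. -0. 96.]
588,291.5,40,110 [0.0, 0.0, -0.0] [0.001, -0.001, 0.296] rows 1.9 0.0
```

{"op": "jog_arm", "data": {
  "increments": [
    [[0,0,0,0.001,-0.001,0.1,0.92],[0,0,0,0.001,-0.001,0.2,0.92],[0,0,0,0.001,-0.001,0.296,0.92],[0,0,0,0.001,-0.001,0.296,0.92],[0,0,0,0.001,-0.001,0.296,0.3],[0,0,0,0.001,-0.001,0.296,0.3],[0,0,0,0.001,-0.001,0.296,0.3],[0,0,0,0.001,-0.001,0.296,0.3]]
  ],
  "force": 30
}}

```text
clock: 34.28
ee_pos: [588.8, 293.3, 42.2]
orientation: [179.8, 0.0, 110.1]
wrist_force: [0.6, -0.8, 6.8]
gripper_width: 0.691
finger_force: 34.7
```

{"op": "jog_arm", "data": {
  "increments": [
    [[0,0,0,0,0,0,0.3],[0,0,0,0,0,-0.06,0.3],[0,0,0,0,0,-0.15,0.3],[0,0,0,0,0,-0.27,0.3],[0,0,0,0,0,-0.27,0.3],[0,0,0,0,0,-0.27,0.3]]
  ]
}}

```text
clock: 35.02
ee_pos: [587.7, 293.1, 147.6]
orientation: [180.0, 0.0, 110.1]
wrist_force: [-0.7, 0.5, -2.5]
gripper_width: 0.692
finger_force: 33.7
```

```bash
python3 p.py 520,-80,150,110
```

```text
clock 35.02 pos [587.7 293.1 147.6] rpy [180.    0.  110.1] F [-0.7  0.5 -2.5] w 0.692 ff 33.7
q [27. 19. 17. 88. -0. 96.]
520,-80,150,110 [0.0, 0.0, 0.001] [-0.818, -0.479, -0.006] rows 6.1 0.0
```

{"op": "jog_arm", "data": {
  "increments": [
    [[0,0,0,-0.818,-0.479,-0.01,0.3],[0,0,0,-0.818,-0.479,-0.01,0.3],[0,0,0,-0.818,-0.479,-0.01,0.3],[0,0,0,-0.818,-0.479,-0.01,0.3],[0,0,0,-0.818,-0.479,-0.01,0.3],[0,0,0,-0.818,-0.479,-0.01,0.3],[0,0,0,-0.818,-0.479,-0.01,0.3]]
  ]
}}

```text
clock: 35.9
ee_pos: [518.5, -83.5, 150.6]
orientation: [-179.9, 0.0, 109.8]
wrist_force: [0.5, 0.7, -1.4]
gripper_width: 0.691
finger_force: 33.7
```

```bash
python3 p.py 459,-290,150,110 459,-290,46,110
```

```text
clock 35.9 pos [518.5 -83.5 150.6] rpy [-179.9    0.   109.8] F [ 0.5  0.7 -1.4] w 0.691 ff 33.7
q [-9.  1. -3. 86. -0. 61.]
459,-290,150,110 [-0.001, 0.0, -0.002] [-0.435, -0.315, 0.002] rows 3.4 0.0
459,-290,46,110 [-0.001, 0.0, -0.002] [-0.435, -0.314, 0.262] rows 3.8 0.0
```

{"op": "jog_arm", "data": {
  "increments": [
    [[0,0,0,-0.435,-0.315,0,0.3],[0,0,0,-0.435,-0.315,0,0.3],[0,0,0,-0.435,-0.315,0,0.3],[0,0,0,-0.435,-0.315,0,0.3],[0,0,0,-0.435,-0.315,0,0.3],[0,0,0,-0.435,-0.315,0.1,0.3],[0,0,0,-0.435,-0.315,0.2,0.3],[0,0,0,-0.435,-0.315,0.2,0.3]]
  ]
}}

```text
clock: 36.9
ee_pos: [460.0, -284.3, 68.5]
orientation: [-179.8, -0.3, 110.2]
wrist_force: [-0.4, 0.4, -0.4]
gripper_width: 0.692
finger_force: 33.7
```

```bash
python3 p.py 459,-290,39,110 
```

```text
clock 36.9 pos [ 460.  -284.3   68.5] rpy [-179.8   -0.3  110.2] F [-0.4  0.4 -0.4] w 0.692 ff 33.7
q [-32.   4.  -9.  77.   0.  38.]
459,-290,39,110 [-0.002, -0.003, 0.002] [-0.013, -0.007, 0.074] rows 0.5 0.0
```

{"op": "jog_arm", "data": {
  "increments": [
    [[0,0,0,0,0,0,0.3],[0,0,0,0,0,0.04,0.3],[0,0,0,0,0,0.055,0.3],[0,0,0,0,0,0.065,0.3],[0,0,0,0,0,0.07,0.3],[0,0,0,0,0,0.07,0.3]]
  ]
}}

```text
clock: 37.65
ee_pos: [461.4, -286.9, 43.9]
orientation: [180.0, 0.0, 110.1]
wrist_force: [0.3, -0.1, -1.0]
gripper_width: 0.689
finger_force: 33.7
```

{"op": "jog_arm", "data": {
  "increments": [
    [[0,0,0,0,0,0.005,0.3],[0,0,0,0,0,0.009,0.3],[0,0,0,0,0,0.011,0.3],[0,0,0,0,0,0.011,0.3]]
  ]
}}

```text
clock: 38.15
ee_pos: [461.4, -286.8, 39.4]
orientation: [180.0, 0.0, 110.1]
wrist_force: [-0.7, -0.2, -1.4]
gripper_width: 0.689
finger_force: 33.7
```

{"op": "jog_arm", "data": {
  "increments": [
    [[0,0,0,0,0,0.002,0.3],[0,0,0,0,0,0.004,0.3],[0,0,0,0,0,0.004,0.3]]
  ]
}}

```text
clock: 38.52
ee_pos: [461.5, -286.9, 39.2]
orientation: [180.0, 0.1, 110.1]
wrist_force: [-4.1, 2.0, 8.2]
gripper_width: 0.694
finger_force: 34.8
```

{"op": "jog_arm", "data": {
  "increments": [
    [[0,0,0,0,0,0,0.92],[0,0,0,0,0,0,0.92],[0,0,0,0,0,0,0.92],[0,0,0,0,0,-0.1,0.92],[0,0,0,0,0,-0.22,0.92],[0,0,0,0,0,-0.32,0.92],[0,0,0,0,0,-0.32,0.92]]
  ]
}}

```text
clock: 39.4
ee_pos: [462.6, -287.6, 169.3]
orientation: [179.8, 0.3, 110.1]
wrist_force: [-0.9, 0.5, -0.7]
gripper_width: 0.917
finger_force: 0.0
```

```bash
python3 look.py; python3 p.py 475,60,162,135
```

```text
wrist
 px [426. 170.] n 639 mean [ 527.8 -234.3   83.8] z med 84.4 rect [ 527.5 -236.6   37.9   10.3   90. ]
 px [320. 203.] n 4124 mean [ 460.8 -286.5   84.9] z med 85.1 rect [ 461.4 -288.3   58.1   58.4   12. ]
 px [374. 274.] n 769 mean [ 526.1 -330.9   84. ] z med 84.6 rect [ 525.4 -332.5   49.4   14.5   90. ]
clock 39.45 pos [ 462.  -287.2  167. ] rpy [1.799e+02 1.000e-01 1.101e+02] F [-0.5 -0.1 -0.3] w 0.921 ff 0.0
q [-32.   3.   1.  88.  -0.  38.]
475,60,162,135 [0.001, 0.002, -0.277] [0.804, 0.328, 0.011] rows 5.6 2.3
```

{"op": "jog_arm", "data": {
  "increments": [
    [[0,0,-0.1,0.804,0.328,0.01,0.92],[0,0,-0.2,0.804,0.328,0.01,0.92],[0,0,-0.277,0.804,0.328,0.01,0.92],[0,0,-0.277,0.804,0.328,0.01,0.92],[0,0,-0.277,0.804,0.328,0.01,0.92],[0,0,-0.277,0.804,0.328,0.01,0.92],[0,0,-0.277,0.804,0.328,0.01,0.92],[0,0,-0.277,0.804,0.328,0.01,0.92]]
  ]
}}

```text
clock: 40.45
ee_pos: [473.8, 60.0, 160.6]
orientation: [-179.9, -0.0, 135.0]
wrist_force: [-0.6, -0.3, 0.7]
gripper_width: 0.914
finger_force: 0.0
```

```bash
python3 - <<'E'
from m import *
im,d,P,K,W=cloud('top'); tops(P,76,97,(400,670,70,360))
E
python3 p.py 479,296,155,135
```

```text
px [254. 207.] n 250 mean [480.1 294.6  88.1] z med 88.2 rect [480.5 295.   57.1  58.2  89.9]
clock 40.5 pos [473.9  59.6 160.9] rpy [-179.9   -0.   135. ] F [ 0.1 -0.9  0.5] w 0.919 ff 0.0
q [ 7. -6. -8. 87. -0. 52.]
479,296,155,135 [-0.001, -0.0, -0.0] [0.409, 0.427, 0.014] rows 3.8 0.0
```

{"op": "jog_arm", "data": {
  "increments": [
    [[0,0,0,0.411,0.427,0.01,0.92],[0,0,0,0.411,0.427,0.01,0.92],[0,0,0,0.411,0.427,0.01,0.92],[0,0,0,0.411,0.427,0.01,0.92],[0,0,0,0.411,0.427,0.01,0.92],[0,0,0,0.411,0.427,0.01,0.92],[0,0,0,0.411,0.427,0.01,0.92]]
  ]
}}

```text
clock: 41.38
ee_pos: [479.1, 295.8, 157.7]
orientation: [-180.0, 0.0, 134.9]
wrist_force: [0.6, -0.0, 0.3]
gripper_width: 0.917
finger_force: 0.0
```

```bash
python3 look.py pics/w8.png; python3 p.py 479,296,43,135
```

```text
wrist
 px [321. 208.] n 4684 mean [476.6 297.7  87.8] z med 88.1 rect [478.1 296.2  58.2  58.4  32.4]
clock 41.42 pos [479.1 295.9 157.8] rpy [180.    0.  134.9] F [-1.  -0.9 -0. ] w 0.922 ff 0.0
q [32.  6.  3. 87. -0. 77.]
479,296,43,135 [0.0, 0.0, -0.001] [0.0, -0.0, 0.287] rows 1.8 0.0
```

View pics/w8.png

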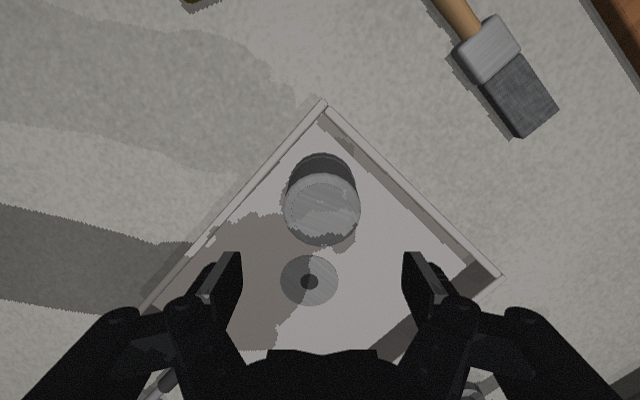

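The last tumbler is at px (321,208), in the corner, with walls equally far on both sides. Descending.

{"op": "jog_arm", "data": {
  "increments": [
    [[0,0,0,0,0,0.1,0.9],[0,0,0,0,0,0.2,0.9],[0,0,0,0,0,0.287,0.9],[0,0,0,0,0,0.287,0.9],[0,0,0,0,0,0.287,0.3],[0,0,0,0,0,0.287,0.3],[0,0,0,0,0,0.287,0.3],[0,0,0,0,0,0.287,0.3]]
  ],
  "force": 30
}}

```text
clock: 42.42
ee_pos: [479.8, 297.7, 44.9]
orientation: [179.8, 0.1, 135.0]
wrist_force: [-0.0, -2.0, 7.6]
gripper_width: 0.698
finger_force: 33.3
```

{"op": "jog_arm", "data": {
  "increments": [
    [[0,0,0,0,0,0,0.3],[0,0,0,0,0,-0.06,0.3],[0,0,0,0,0,-0.15,0.3],[0,0,0,0,0,-0.27,0.3],[0,0,0,0,0,-0.27,0.3],[0,0,0,0,0,-0.27,0.3]]
  ]
}}

```text
clock: 43.18
ee_pos: [478.7, 297.3, 150.5]
orientation: [-180.0, 0.0, 135.0]
wrist_force: [-0.7, 0.4, -1.6]
gripper_width: 0.698
finger_force: 33.3
```

```bash
python3 p.py 475,-80,152,135
```

```text
clock 43.17 pos [478.7 297.3 150.5] rpy [-180.    0.  135.] F [-0.7  0.4 -1.6] w 0.698 ff 33.3
q [32.  6.  2. 86. -0. 77.]
475,-80,152,135 [-0.0, 0.0, 0.0] [-0.66, -0.674, -0.003] rows 6.0 0.0
```

{"op": "jog_arm", "data": {
  "increments": [
    [[0,0,0,-0.66,-0.674,0,0.3],[0,0,0,-0.66,-0.674,0,0.3],[0,0,0,-0.66,-0.674,0,0.3],[0,0,0,-0.66,-0.674,0,0.3],[0,0,0,-0.66,-0.674,0,0.3],[0,0,0,-0.66,-0.674,0,0.3],[0,0,0,-0.66,-0.674,0,0.3],[0,0,0,-0.66,-0.674,0,0.3]]
  ]
}}

```text
clock: 44.18
ee_pos: [474.2, -80.0, 149.8]
orientation: [-179.9, -0.1, 134.9]
wrist_force: [-0.1, 0.4, -1.1]
gripper_width: 0.694
finger_force: 33.5
```

```bash
python3 - <<'E'
from m import *
im,d,P,K,W=cloud('top'); tops(P,50,97,(400,620,-440,-120))
E
python3 p.py 463,-190,152,135 463,-190,46,135
```

```text
px [412. 189.] n 201 mean [ 548.7 -237.8   83.5] z med 85.9 rect [ 551.6 -240.6   41.    60.1   68.3]
 px [440. 189.] n 286 mean [ 547.3 -330.8   82. ] z med 84.5 rect [ 549.6 -333.1   57.1   59.2   44.4]
 px [427. 214.] n 285 mean [ 461.7 -285.6   82.9] z med 84.9 rect [ 463.1 -288.    58.2   57.9   20. ]
 px [460. 217.] n 104 mean [ 457.2 -399.8   62.6] z med 63.3 rect [ 457.  -397.6   56.5   59.7   26.4]
clock 44.23 pos [474.4 -79.3 150.1] rpy [-1.80e+02 -1.00e-01  1.35e+02] F [ 0.1  0.9 -1.3] w 0.696 ff 33.5
q [-9. -5. -9. 86. -0. 35.]
463,-190,152,135 [-0.0, -0.001, 0.0] [-0.175, -0.216, -0.005] rows 1.8 0.0
463,-190,46,135 [-0.0, -0.001, 0.0] [-0.176, -0.216, 0.26] rows 2.4 0.0
```

{"op": "jog_arm", "data": {
  "increments": [
    [[0,0,0,-0.175,-0.216,0,0.3],[0,0,0,-0.175,-0.216,0,0.3],[0,0,0,-0.175,-0.216,0,0.3],[0,0,0,-0.175,-0.216,0,0.3],[0,0,0,-0.175,-0.216,0.1,0.3],[0,0,0,-0.175,-0.216,0.2,0.3],[0,0,0,-0.175,-0.216,0.255,0.3],[0,0,0,-0.175,-0.216,0.255,0.3]]
  ]
}}

```text
clock: 45.22
ee_pos: [462.5, -188.5, 47.4]
orientation: [-179.9, -0.1, 135.2]
wrist_force: [0.1, -0.2, -0.5]
gripper_width: 0.693
finger_force: 33.5
```

{"op": "jog_arm", "data": {
  "increments": [
    [[0,0,0,0,0,0,0.3],[0,0,0,0,0,0.006,0.3],[0,0,0,0,0,0.009,0.3],[0,0,0,0,0,0.009,0.3]]
  ]
}}

```text
clock: 45.72
ee_pos: [463.3, -190.7, 45.6]
orientation: [-180.0, 0.0, 135.0]
wrist_force: [0.7, 0.0, -1.4]
gripper_width: 0.694
finger_force: 33.5
```

{"op": "jog_arm", "data": {
  "increments": [
    [[0,0,0,0,0,0.006,0.3],[0,0,0,0,0,0.009,0.3],[0,0,0,0,0,0.011,0.3],[0,0,0,0,0,0.011,0.3]]
  ]
}}

```text
clock: 46.22
ee_pos: [463.2, -190.7, 41.9]
orientation: [180.0, 0.1, 135.0]
wrist_force: [-3.2, 0.2, 7.1]
gripper_width: 0.696
finger_force: 34.3
```

{"op": "jog_arm", "data": {
  "increments": [
    [[0,0,0,0,0,0,0.92],[0,0,0,0,0,0,0.92],[0,0,0,0,0,0,0.92],[0,0,0,0,0,-0.1,0.92],[0,0,0,0,0,-0.22,0.92],[0,0,0,0,0,-0.32,0.92],[0,0,0,0,0,-0.32,0.92]]
  ]
}}

```text
clock: 47.1
ee_pos: [464.6, -191.1, 172.2]
orientation: [179.9, 0.3, 135.0]
wrist_force: [0.3, 0.8, -0.6]
gripper_width: 0.92
finger_force: 0.0
```

```bash
python3 look.py; python3 p.py 516,-58,165,182
```

```text
wrist
 px [320. 200.] n 4042 mean [ 461.6 -189.7   84.9] z med 85.1 rect [ 462.9 -190.7   58.4   58.3   28.4]
 px [341. 284.] n 616 mean [ 528.9 -231.3   83.7] z med 84.3 rect [ 528.3 -233.2   12.5   46.7    0. ]
clock 47.15 pos [ 463.9 -190.8  170.1] rpy [180.    0.2 135. ] F [ 0.   0.2 -0.7] w 0.921 ff 0.0
q [-22.  -3.  -4.  88.  -0.  23.]
516,-58,165,182 [-0.0, 0.002, -0.522] [0.143, 0.327, 0.013] rows 2.3 4.4
```

{"op": "jog_arm", "data": {
  "increments": [
    [[0,0,-0.13,0.143,0.327,0,0.6],[0,0,-0.26,0.143,0.327,0,0.6],[0,0,-0.39,0.143,0.327,0,0.6],[0,0,-0.522,0.143,0.327,0,0.6],[0,0,-0.522,0.143,0.327,0,0.6],[0,0,-0.522,0.143,0.327,0,0.6],[0,0,-0.522,0.143,0.327,0,0.6]]
  ]
}}

```text
clock: 48.02
ee_pos: [514.9, -57.7, 168.2]
orientation: [-180.0, -0.0, -178.1]
wrist_force: [0.3, 0.0, -0.1]
gripper_width: 0.602
finger_force: 0.0
```

```bash
python3 - <<'E'
from m import *
im,d,P,K,W=cloud('wrist'); tops(P,82,100,(470,570,-90,40)); cv2.imwrite('pics/w9.png',im[:,:,::-1])
im,d,P,K,W=cloud('side'); cv2.imwrite('pics/s9.png',im[:,:,::-1]); tops(P,60,140,(400,760,-420,360))
E
python3 p.py 516,-58,53,182
```

```text
px [321. 205.] n 1633 mean [512.9 -58.4  88.4] z med 88.8 rect [514.7 -58.3  68.3  16.    2.1]
 px [351. 112.] n 117 mean [ 665.1 -335.5   90. ] z med 95.7 rect [ 669.3 -341.6   25.5   55.6   39. ]
 px [379. 131.] n 262 mean [ 543.2 -326.2   81.5] z med 84.4 rect [ 547.  -331.8   57.2   62.7   40.9]
 px [300. 146.] n 660 mean [673.8 -93.1  97.9] z med 97.5 rect [ 683.9 -113.5   62.1  144.4    4.7]
 px [412. 137.] n 70 mean [ 454.9 -390.    65.3] z med 65.6 rect [ 454.9 -392.1   52.7   58.9   86.8]
 px [358. 146.] n 287 mean [ 547.8 -225.9   81.2] z med 84.3 rect [ 552.4 -231.9   57.8   60.9   40.7]
 px [392. 151.] n 302 mean [ 457.2 -280.4   80.7] z med 84.7 rect [ 461.1 -285.8   58.4   60.1   37. ]
 px [244. 160.] n 147 mean [756.8  68.7 100.4] z med 101.6 rect [7.547e+02 6.850e+01 1.030e+01 3.540e+01 4.000e-01]
 px [372. 167.] n 314 mean [ 458.9 -183.9   81.5] z med 84.6 rect [ 461.8 -189.7   58.1   64.4   11.6]
 px [331. 181.] n 211 mean [512.1 -54.   80.5] z med 82.6 rect [514.8 -55.5  68.   20.9   3.2]
clock 48.12 pos [515.1 -57.7 168.6] rpy [-180.    -0.  -178.1] F [ 0.2 -0.2  0.3] w 0.599 ff 0.0
q [-6. -0. -2. 88. -0. -8.]
516,-58,53,182 [-0.0, -0.0, -0.001] [-0.002, -0.001, 0.289] rows 1.8 0.0
```

View pics/s9.png

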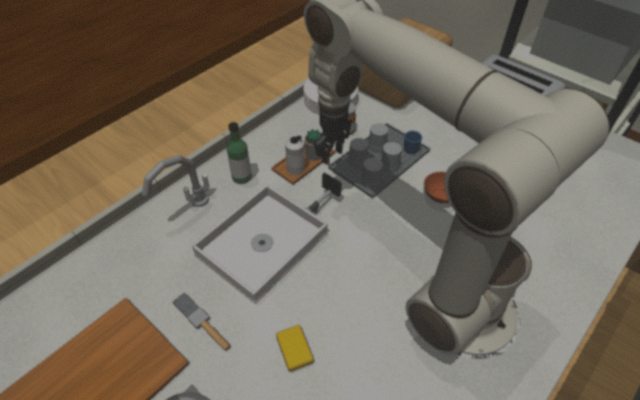

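The basin at px (262,240) is empty and the four tumblers stand in the grey tray at about (372,150). Gripping the knob to push it home.

{"op": "jog_arm", "data": {
  "increments": [
    [[0,0,0,-0.002,-0.001,0.13,0.6],[0,0,0,-0.002,-0.001,0.24,0.6],[0,0,0,-0.002,-0.001,0.287,0.6],[0,0,0,-0.002,-0.001,0.287,0.6],[0,0,0,-0.002,-0.001,0.287,0],[0,0,0,-0.002,-0.001,0.287,0],[0,0,0,-0.002,-0.001,0.287,0],[0,0,0,-0.002,-0.001,0.287,0]]
  ],
  "force": 60
}}

```text
clock: 49.12
ee_pos: [517.1, -58.3, 56.0]
orientation: [-179.9, 0.2, -178.0]
wrist_force: [-0.9, -0.9, 7.0]
gripper_width: 0.179
finger_force: 59.0
```

{"op": "jog_arm", "data": {
  "increments": [
    [[0,0,0,0,0,0,0],[0,0,0,0,0.03,0,0],[0,0,0,0,0.06,0,0],[0,0,0,0,0.09,0,0],[0,0,0,0,0.115,0,0],[0,0,0,0,0.13,0,0],[0,0,0,0,0.13,0,0],[0,0,0,0,0.13,0,0]]
  ]
}}

```text
clock: 50.12
ee_pos: [515.3, -8.2, 56.0]
orientation: [-179.7, 0.2, -178.1]
wrist_force: [-2.0, -14.4, 6.3]
gripper_width: 0.174
finger_force: 60.2
```

Home: it travelled 50 mm and pushes back at the end. Release, rise and check.

{"op": "jog_arm", "data": {
  "increments": [
    [[0,0,0,0,-0.004,0,0.6],[0,0,0,0,-0.004,0,0.6],[0,0,0,0,-0.004,0,0.6],[0,0,0,0,-0.004,-0.12,0.6],[0,0,0,0,-0.004,-0.27,0.6],[0,0,0,0,-0.004,-0.4,0.6],[0,0,0,0,-0.004,-0.4,0.6]]
  ]
}}

```text
clock: 51.0
ee_pos: [515.8, -7.4, 218.6]
orientation: [-180.0, 0.4, -178.0]
wrist_force: [0.9, 0.0, -0.8]
gripper_width: 0.603
finger_force: 0.0
```

```bash
python3 - <<'E'
from m import *
im,d,P,K,W=cloud('wrist'); tops(P,82,100,(470,570,-90,40)); cv2.imwrite('pics/w10.png',im[:,:,::-1])
im,d,P,K,W=cloud('top'); tops(P,55,150,(400,620,-420,-100)); tops(P,60,150,(625,760,-230,0));tops(P,20,150,(450,640,90,330))
im,d,P,K,W=cloud('side'); tops(P,60,140,(400,620,-420,0))
E
```

```text
px [321. 184.] n 1178 mean [511.3  -8.2  88.4] z med 88.8 rect [513.2  -8.3  68.4  15.7   2.5]
 px [410. 188.] n 273 mean [ 551.7 -231.3   83.4] z med 85.2 rect [ 552.8 -232.    57.5   57.7   89.3]
 px [440. 189.] n 279 mean [ 547.7 -331.2   82.6] z med 84.2 rect [ 549.7 -333.    56.9   59.    46. ]
 px [398. 214.] n 270 mean [ 463.4 -189.    83.8] z med 85.0 rect [ 464.5 -190.4   56.3   58.6   44.4]
 px [427. 214.] n 281 mean [ 461.9 -285.8   82.8] z med 84.5 rect [ 463.3 -287.8   58.9   58.3   59.8]
 px [457. 215.] n 55 mean [ 463.3 -388.    64.8] z med 65.1 rect [ 460.6 -389.3   40.9   58.7   61. ]
 px [393. 153.] n 284 mean [ 671.7 -173.7   87. ] z med 87.9 rect [ 675.6 -175.5   63.1   61.4   82.6]
 px [379. 131.] n 267 mean [ 543.  -325.9   81.3] z med 84.6 rect [ 548.7 -333.2   56.1   64.9   40.8]
 px [411. 137.] n 67 mean [ 455.1 -389.7   65.5] z med 65.7 rect [ 454.4 -392.6   58.6   52.6    1.4]
 px [358. 146.] n 288 mean [ 547.9 -225.8   81.2] z med 84.5 rect [ 551.5 -231.6   59.4   58.5   21.8]
 px [392. 151.] n 293 mean [ 457.6 -280.6   81.2] z med 84.4 rect [ 460.4 -287.5   60.5   59.7   45.3]
 px [372. 167.] n 317 mean [ 459.1 -183.8   81.4] z med 84.7 rect [ 462.5 -188.9   59.    60.1   88.3]
 px [321. 191.] n 179 mean [509.2  -5.1  81.3] z med 85.1 rect [513.4  -8.   15.8  71.6  89.7]
```

View pics/w10.png

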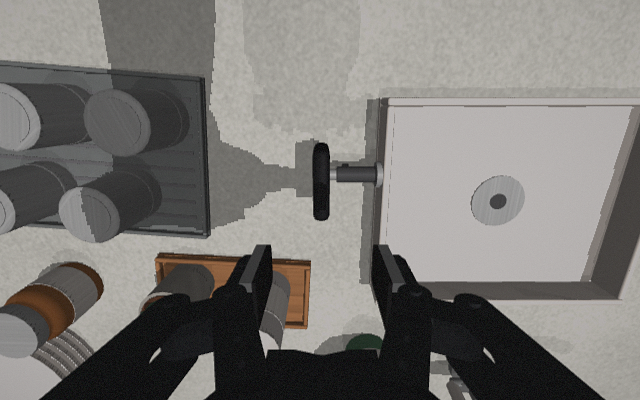

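The knob is home and the basin empty. The plant now reads about 15 mm from where I set it, so I'll look at it closely.

```bash
python3 p.py 620,-150,250,137
```

```text
clock 51.15 pos [514.   -7.4 213.1] rpy [-1.80e+02 -1.00e-01 -1.78e+02] F [-0.2 -0.5 -0.9] w 0.603 ff 0.0
q [-1. -0.  3. 93. -0. -3.]
620,-150,250,137 [-0.0, -0.001, 0.5] [-0.252, -0.365, -0.092] rows 2.9 4.2
```

{"op": "jog_arm", "data": {
  "increments": [
    [[0,0,0.12,-0.252,-0.365,-0.092,1],[0,0,0.25,-0.252,-0.365,-0.092,1],[0,0,0.38,-0.252,-0.365,-0.092,1],[0,0,0.5,-0.252,-0.365,-0.092,1],[0,0,0.5,-0.252,-0.365,-0.092,1],[0,0,0.5,-0.252,-0.365,-0.092,1],[0,0,0.5,-0.252,-0.365,-0.092,1]]
  ]
}}

```text
clock: 52.02
ee_pos: [619.7, -149.4, 251.2]
orientation: [-180.0, 0.0, 137.2]
wrist_force: [-0.3, -0.5, 0.9]
gripper_width: 1.002
finger_force: 0.0
```

```bash
python3 - <<'E'
from m import *
im,d,P,K,W=cloud('wrist'); cv2.imwrite('pics/w11.png',im[:,:,::-1])
tops(P,90,105,(625,760,-230,-120));tops(P,66,80,(625,760,-230,-120));tops(P,112,122,(625,760,-120,0))
im,d,P,K,W=cloud('side'); tops(P,86,105,(625,760,-230,-120)); tops(P,108,150,(625,760,-120,0))
E
```

```text
px [338. 234.] n 1364 mean [ 672.3 -174.8   96.4] z med 96.6 rect [ 673.4 -175.8   46.4   46.6   60. ]
 px [336. 216.] n 887 mean [ 662.6 -167.3   75.9] z med 76.4 rect [ 670.5 -172.9   63.2   55.    46.1]
 px [424. 178.] n 1557 mean [676.4 -72.6 118.4] z med 118.4 rect [681.1 -73.1  58.   56.5   3.6]
 px [318. 134.] n 139 mean [ 671.6 -173.4   96.7] z med 97.2 rect [ 673.8 -175.2   44.5   47.9   58. ]
 px [294. 144.] n 250 mean [674.5 -67.6 124.1] z med 122.3 rect [678.5 -69.5  56.7  52.7  37.4]
```

View pics/w11.png

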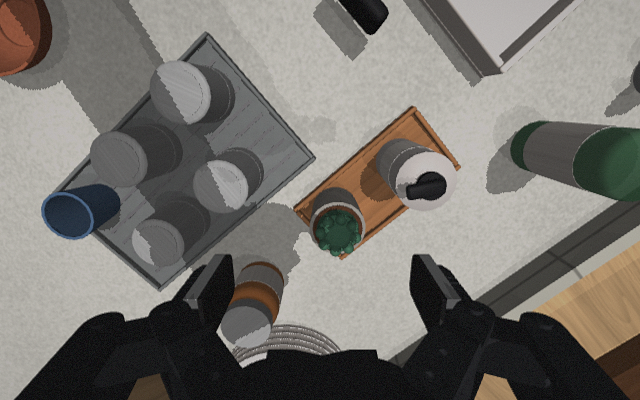

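The plant at px (338,234) was nudged, but it stands level on the tray floor: its rim reads 76 mm and its leaves 97 mm, and its foot is inside the walls. The soap at (420,180) is fine, and the four tumblers and the cup stand in the grey tray. Handing in.

```bash
python3 -c "
from workcell import arm
print(arm.job_done())"
```

```text
the job is handed in; nothing more can be done
None
```

The job is handed in with every step done in the order asked: the soap and plant stand in the wooden tray, all four tumblers stand mouth down in the draining tray, and the drain knob is home; the plant got knocked about 15 mm during the run but still stands level inside its tray.

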